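Peg the bend fixture and zero its readout

TASK

First take the flanged setting plug out of the fixture block and seat it in the larger hole of the tool stand, then stand every dowel on the bench in a hole of its own size in the steel fixture block, pushed fully home. When they are all in, zero the force readout: take the stylus from the stand, press the recessed button right down with its tip, let it come up again and put the stylus back in its hole. Never put a finger on the button, and leave the other things on the bench as they are.

Things in the scene. Friction and masses are not known exactly. Their poses are not given: they have to be found in the camera images.
- fixture: Steel fixture block, 170 x 170 mm, 42 mm high, fixed to the bench. Origin at the centre of its underside, z up, x and y along its sides. In its top are four round blind holes, not chamfered, 27 mm deep (flat floor 15 mm above the bench), at x, y = (47, 47) and (-47, -47) mm (wide) and (47, -47) and (-47, 47) mm (slim).
- wide_hole1 (a point): Centre of the mouth of a wide hole, 53 mm across, at the level of the block's top (42 mm over the bench).
- slim_hole1 (a point): Centre of the mouth of a slim hole, 41 mm across, at the level of the block's top (42 mm over the bench).
- wide_hole2 (a point): Centre of the mouth of a wide hole, 53 mm across, at the level of the block's top (42 mm over the bench).
- slim_hole2 (a point): Centre of the mouth of a slim hole, 41 mm across, at the level of the block's top (42 mm over the bench).
- wide1_grip (a point): A wide dowel, 72 mm high, about 500 g: a plain steel stub 52 mm in diameter and 30 mm long, and on top of it a black plastic grip 24 mm in diameter and 42 mm long. It stands on the bench on its flat foot; the stub goes 27 mm into a hole and stays 3 mm proud. The point lies on its axis in the grip, 52 mm above the foot and 20 mm below the top; z up along the axis. Not always there.
- wide2_grip (a point): A wide dowel, 72 mm high, about 500 g: a plain steel stub 52 mm in diameter and 30 mm long, and on top of it a black plastic grip 24 mm in diameter and 42 mm long. It stands on the bench on its flat foot; the stub goes 27 mm into a hole and stays 3 mm proud. The point lies on its axis in the grip, 52 mm above the foot and 20 mm below the top; z up along the axis. Not always there.
- slim1_grip (a point): A slim dowel, 72 mm high, about 300 g: a plain steel stub 40 mm in diameter and 30 mm long, and on top of it a black plastic grip 24 mm in diameter and 42 mm long. It stands on the bench on its flat foot; the stub goes 27 mm into a hole and stays 3 mm proud. The point lies on its axis in the grip, 52 mm above the foot and 20 mm below the top; z up along the axis. Not always there.
- slim2_grip (a point): A slim dowel, 72 mm high, about 300 g: a plain steel stub 40 mm in diameter and 30 mm long, and on top of it a black plastic grip 24 mm in diameter and 42 mm long. It stands on the bench on its flat foot; the stub goes 27 mm into a hole and stays 3 mm proud. The point lies on its axis in the grip, 52 mm above the foot and 20 mm below the top; z up along the axis. Not always there.
- readout: White force readout, a flat box 120 (x) x 160 (y) x 55 mm high, fixed to the bench; origin at the centre of its underside, z up. Its dark display is on top on the +x half; the one recessed button sits in a round well 16 mm across in the top, at x, y = (-32, -45) mm.
- button_top (a point): Centre of the top of the zero button's cap, 14 mm across, 8 mm below the readout's top face when not pressed (47 mm over the bench). A well that narrow takes the stylus tip but not a finger.
- button (a joint): Travel of the zero button, in m: 0 up, 0.005 fully down. A spring pushes it up: 1.5 N to start, 4.5 N fully down. It counts as pressed beyond 0.0035.
- stand: Plain wooden tool stand, a block 75 (x) x 180 (y) x 75 mm high, fixed to the bench; origin at the centre of its underside, z up. Two round holes in its top: the smaller, for the stylus, at y = -45 mm and the larger, for the setting plug, at y = 45 mm (both x = 0).
- stylus_mouth (a point): Centre of the mouth of the stand's smaller hole: 25 mm across, 70 mm deep (floor 5 mm over the bench), with a 2 mm chamfer. The stylus stands in it tip down, tip on the floor of the hole.
- plug_mouth (a point): Centre of the mouth of the stand's larger hole: 54 mm across, 70 mm deep, with a 2 mm chamfer, 75 mm over the bench. The plug's foot goes in it and its flange rests on the stand's top.
- plug_grip (a point): Steel setting plug, 86 mm high, about 600 g: a round foot 50 mm in diameter and 25 mm long, above it a flange 64 mm in diameter and 6 mm thick, above that a dark round handle 28 mm in diameter and 55 mm long. It starts upright in wide_hole1, the flange on the block's top. The point lies on its axis in the handle, 62 mm above the foot's end, 37 mm above the flange's underside, 24 mm below the top; z up.
- stylus_grip (a point): Stylus, 130 mm long, about 60 g: a grey round handle 22 mm in diameter and 85 mm long, and below it a steel shank 8 mm in diameter and 45 mm long. The point lies on the handle's axis, 100 mm from the tip and 30 mm below the handle's top end; z runs from the tip up to the handle. In the stand the point is 105 mm over the bench, 30 mm over the stand's top.
- stylus_tip (a point): The tip of the stylus, at the free end of its shank.
- mug: White mug, 76 mm across, 90 mm high; bystander. Origin at the centre of its underside.
- bottle: White bottle, 64 mm across, 170 mm high; bystander. Origin at the centre of its underside.
- tape: Cardboard tape core, 90 mm across, 20 mm high, lying flat; bystander. Origin at the centre of its underside.
- jar: Amber jar, 60 mm across, 70 mm high; bystander. Origin at the centre of its underside.
- driver: Screwdriver lying on the bench; bystander. Origin under its middle.
- gauge_block: Flat steel gauge block, 70 x 35 x 12 mm; bystander. Origin at the centre of its underside.
Things that resemble listed ones, but are neither listed nor needed, are in the scene too. What is shaped like the part that bears slim1_grip but green or red is not meant. What is shaped like the part that bears wide2_grip but blue or brown is not meant.

How it is judged:
On the way, in this order (a step that is already met when the one before it is completed fails the run):
1. the setting plug sits in the larger hole of the stand (horizontal distance between plug_grip and plug_mouth below 0.006 m and z of plug_grip in the frame of stand below 0.116 m and angle between plug_grip's own z axis and vertical below 0.08 rad), for 0.2 s.
2. all dowels that are there stand fully home, each in a hole of its own size ((horizontal distance between wide1_grip and wide_hole1 below 0.004 m or horizontal distance between wide1_grip and wide_hole2 below 0.004 m) and z of each of wide1_grip, wide2_grip, slim1_grip, slim2_grip in the frame of fixture below 0.07 m and angle between the z axis of each of wide1_grip, wide2_grip, slim1_grip, slim2_grip and the z axis of fixture, either way round below 0.06 rad and (horizontal distance between wide2_grip and wide_hole1 below 0.004 m or horizontal distance between wide2_grip and wide_hole2 below 0.004 m) and (horizontal distance between slim1_grip and slim_hole1 below 0.004 m or horizontal distance between slim1_grip and slim_hole2 below 0.004 m) and (horizontal distance between slim2_grip and slim_hole1 below 0.004 m or horizontal distance between slim2_grip and slim_hole2 below 0.004 m)), for 0.2 s.
3. the zero button is pressed with the stylus (value of joint button above 0.0035 m and contact force between stylus and button above 0.5 N), for 0.1 s.
At the end, for the whole second after the job is handed in: Each dowel present is within 4 mm of the axis and 3 mm of the floor of a hole of its size, under 0.06 rad askew; plug within 6 mm of the axis of its stand hole, flange within 4 mm of the top; stylus tip within 12 mm of its hole's axis and 4 mm of its floor, at rest; button up (all of step 1 and all of step 2 and horizontal distance between stylus_tip and stylus_mouth below 0.012 m and z of stylus_grip in the frame of stand below 0.109 m and angle between stylus_grip's own z axis and vertical below 0.12 rad and value of joint button below 0.001 m and linear speed of stylus below 0.02 m/s); the robot touches nothing.
It fails at once if a finger presses the button (contact force between the fingers and button above 0.5 N).
It fails at once if one of the bystanders (mug, bottle, tape core, jar, screwdriver, gauge block) is pushed more than 40 mm (distance of any of mug, bottle, tape, jar, driver, gauge_block from where it was at the start of the episode above 0.04 m).
Of wide1, wide2, slim1, slim2 only 3 to 4 are there at a start; the rules pass over those that are not, and their reading is None.
At some moment in a run one of wide1, wide2, slim1, slim2 may be knocked a few centimetres aside while the robot is not near it.
It also fails if it takes over 210 s, if anything falls off the work surface, if the arm or the gripper's body presses on something with over 40 N, if the wrist force passes 120 N, or if a joint passes its speed limit or range.

ROBOT

A 6-joint arm with a two-finger parallel gripper is mounted at the origin on the work surface. World frame = base frame: x ahead of the robot, y to its left, z up, the work surface at z = 0. Lengths are in m, angles in rad, forces in N, time in s.
With the tool pointing down it reaches from about 0.35 to 1 m from the base axis. Payload 7.1 kg.
Tool frame: the origin (TCP) lies between the finger pads; the fingertips stand 8 mm ahead of it and the grasp point (between the pads) lies 11 mm behind it (ctrl.nose_length is the distance from the TCP to the fingertips, in m); z points along the fingers, y is the line along which they close (so a half turn about z gives the same grasp; the last joint's range is limited). The gripper opens to 85 mm and grips with 20 to 120 N. Pads are 22 mm wide; open, the fingers measure 114 mm over their backs; the gripper's body (76 mm by 85 mm) begins 54 mm behind the grasp point. The pads swing forward as they close: fully open they stand 13 mm farther back than shut.
Start: joints at [-1.142, 0.423, 1.63, -0, 1.089, -0.019], TCP at [0.271, -0.563, 0.239] pointing down, gripper open.
Joint ranges: [-3, 3], [-0.9, 2.11], [0.09, 2.58], [-1.31, 4.45], [0.11, 2.69], [-2.54, 2.54]. Speed limits (rad/s): [2.39, 2.39, 3.01, 3.14, 3.14, 3.14].

INTERFACE

Orientations are given as a unit quaternion [w, x, y, z].
In Python, from cell import telemetry, viewer, order, ctrl gives the robot as it stands. The module is installed in compiled form; this text tells all that it offers.
- The arm moves only by the shell command python3 -m creep 'ROWS' [OPENING] [FORCE]. ROWS is JSON, a list of rows, each an object of numbers: "dx", "dy", "dz": the shift along the tool's x, y, z in mm; "rx", "ry", "rz": the turn, a rotation vector about the tool's x, y, z in rad. A call has 1 to 10 rows; each row shifts and turns the commanded pose from where the row before left it, along the tool's axes as they then stand; what a row does not reach is not made up. A row lasts 1/8 s, in which the tool goes at most 62.5 mm and 10.7 degrees, less where a joint would pass 70% of its speed; a pose out of reach is approached as far as the arm can. A call is refused whole if a number of a shift passes 62.5 or a number of a turn 0.188, either way. A call with a gripper value outside its range is refused whole. OPENING is the finger opening in mm, from 0 to 85.4, set as the call begins (- or left out, the last holds). The fingers move at their own pace and stop on an object; FORCE is the grip in N (left out, the last holds). Time passes only in rows, so rows that do not move let the fingers close. It gives the time, the measured TCP pose, the force, the opening and the grip force at its end, in the units of the state.
- telemetry.observe(): the state, without advancing time (a new reading comes with each control period).
- viewer.get_image(name): name is "side" or "top" or "wrist"; returns the picture (400x640x3 uint8, red, green, blue); there is no depth.
- viewer.calibration(name): a dict with "fx", "fy", "cx", "cy" (pixels), "world_from_camera" (4x4, takes a point from camera to world coordinates). Camera axes: x right, y down, z forward; pixel columns grow to the right and rows downward; lengths in m; the calibration is good to about 2 mm. The wrist camera is an equidistant fisheye: a pixel r from the principal point sees the ray r / f radians off the axis. A picture is of the moment at which its call begins: read the wrist's pose just before it. calibration takes no time and is no camera call; for the wrist camera it gives the pose at the moment of the call.
- order.hand_in(): hands the job in; it is judged then, once.
The state is a dict: "time_s": time; "joint_pos": joint angles; "dq": joint speeds; "effort": joint torques, N m; "position": TCP position; "orientation": TCP orientation; "contact_force": force on the tool from outside, world axes, zero at the start; "moment": the same for the moment, N m; "opening": finger opening in m; "finger_force": force on a finger pad.
Only numpy, scipy, OpenCV 4.12 (cv2) and the standard library are available. Lean on these libraries where they do the work, as an engineer would, in place of code of your own. Each camera call takes 0.05 s, during which the arm holds its last target. There are 200 camera calls.

## Working session

There is one attempt and no reset: what is moved stays moved. The work goes in short steps, Python scripts to look and compute and a shell command to move; the robot and the scene stay as the last step left them, time stands still between calls to the robot, and variables do not carry over. Pictures are saved under pics/ and viewed, at most 17 in all, crops included, and the job is handed in when it is done.

```bash
mkdir -p pics; cat > h.py <<'E'
import numpy as np, cv2
from cell import telemetry, viewer, order, ctrl
def snap(n,f):
    c=viewer.calibration(n); im=viewer.get_image(n)[:,:,::-1].copy(); cv2.imwrite(f'pics/{f}.png',im); return im,c
def ray(c,u,v,fish=False):
    x,y=(u-c['cx'])/c['fx'],(v-c['cy'])/c['fy']
    if fish:
        r=np.hypot(x,y); d=np.array([x/r*np.sin(r),y/r*np.sin(r),np.cos(r)]) if r>0 else np.array([0,0,1.])
    else: d=np.array([x,y,1.])
    T=np.array(c['world_from_camera']); return T[:3,3],T[:3,:3]@d
def onz(c,u,v,z,fish=False):
    o,d=ray(c,u,v,fish); return (o+d*(z-o[2])/d[2])[:2]
def proj(c,p,fish=False):
    T=np.array(c['world_from_camera']); q=T[:3,:3].T@(np.array(p)-T[:3,3])
    if fish:
        r=np.hypot(q[0],q[1]); a=np.arctan2(r,q[2]); q=np.array([q[0]/r*a,q[1]/r*a,1])
    return q[0]/q[2]*c['fx']+c['cx'],q[1]/q[2]*c['fy']+c['cy']
E
python3 - <<'E'
from h import *
for n in('top','side','wrist'):
    im,c=snap(n,n+'0'); print(n,c['fx'],c['cx'],c['cy'],np.round(c['world_from_camera'],3).tolist())
    if n!='wrist': cv2.imwrite(f'pics/{n}0b.png',cv2.resize(im,(800,500),interpolation=cv2.INTER_CUBIC))
print(telemetry.observe(),ctrl.nose_length)
E
```

```text
top 403.4031349653648 319.2051866891975 194.95556788565634 [[-0.001, -0.988, 0.153, 0.421], [-1.0, 0.002, 0.009, -0.073], [-0.009, -0.153, -0.988, 1.112], [0.0, 0.0, 0.0, 1.0]]
side 445.2877368859332 315.79599943427684 195.9615233297663 [[-0.99, -0.089, 0.111, 0.453], [-0.142, 0.563, -0.814, 0.96], [0.01, -0.822, -0.57, 0.793], [0.0, 0.0, 0.0, 1.0]]
wrist 309.70691628693146 322.23261506354686 201.6679387606464 [[0.432, -0.862, -0.266, 0.338], [-0.902, -0.414, -0.126, -0.531], [-0.002, 0.294, -0.956, 0.373], [0.0, 0.0, 0.0, 1.0]]
{'time_s': 0.15, 'joint_pos': array([-1.14201434e+00,  4.23726791e-01,  1.63051420e+00, -2.99420028e-06,
        1.08860796e+00, -1.89864920e-02]), 'dq': array([ 0.00093875, -0.00142156, -0.00364876, -0.00102827,  0.00047299,
       -0.00057592]), 'effort': array([-1.96724741e-04, -5.57766831e+01, -2.82019955e+01, -4.48931542e-05,
        4.70362633e-03,  3.10170867e-05]), 'position': array([ 0.2704504 , -0.56298386,  0.23868596]), 'orientation': array([-6.14738293e-04,  9.75042087e-01,  2.22019222e-01, -1.29105612e-04]), 'contact_force': array([ 0.31727745, -0.46107527,  0.28782783]), 'moment': array([-0.00522862,  0.01107862, -0.00175034]), 'finger_force': 0.0, 'opening': 0.08516653301591473} 0.008
```

View pics/top0b.png

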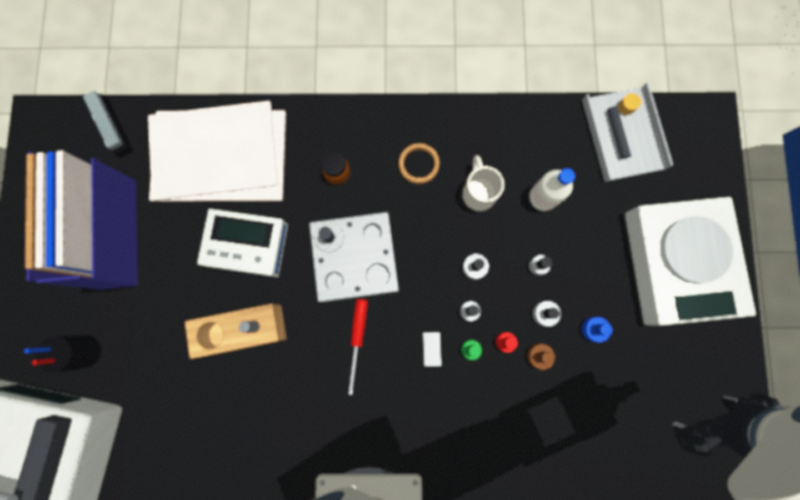

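View pics/side0b.png

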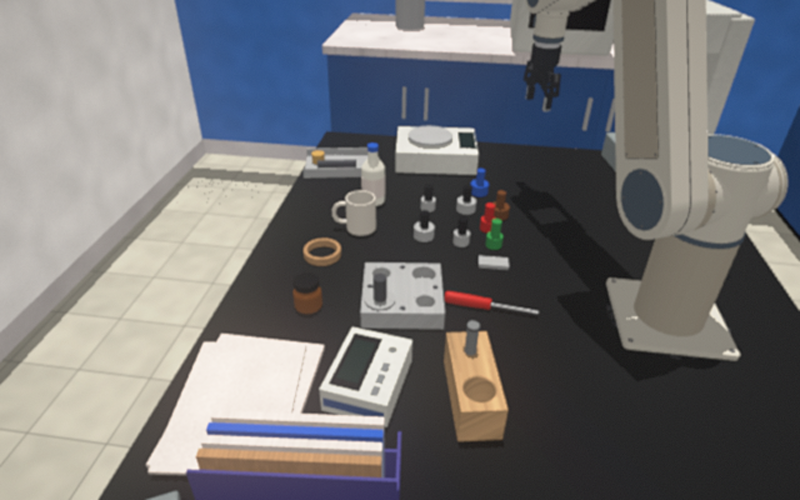

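```bash
python3 - <<'E'
from h import *
im=cv2.imread('pics/top0.png'); c=viewer.calibration('top'); g=im.max(2)
cs,_=cv2.findContours(((g>110)*255).astype(np.uint8),cv2.RETR_EXTERNAL,cv2.CHAIN_APPROX_NONE)
def near(u,v): return min((k for k in cs if cv2.contourArea(k)>60),key=lambda k:np.hypot(*(np.array(cv2.minAreaRect(k)[0])-(u/1.25,v/1.25))))
for n,u,v,z in[('fix',353,256,.042),('readout',240,242,.055),('stand',235,330,.075)]:
    k=near(u,v);b=cv2.boxPoints(cv2.minAreaRect(k)); w=np.array([onz(c,*p,z) for p in b]); print(n,w.mean(0).round(3),np.linalg.norm(np.diff(w,axis=0),axis=1).round(3),np.degrees(np.arctan2(*(w[1]-w[0])[::-1])).round(1),cv2.contourArea(k))
for n,u,v,z in[('d476',476,266,.03),('d540',540,264,.03),('d471',471,311,.03),('d547',547,313,.03)]:
    k=near(u,v);(x,y),r=cv2.minEnclosingCircle(k); print(n,onz(c,x,y,z).round(4),'diam',2*r/403*1.08)
for n,u,v,z in[('plugtop',325,233,.103),('green',471,350,.03),('gauge',432,349,.01),('driver',358,320,.015),('styl',251,326,.135),('mug',483,188,.05),('btn',257,259,.05),('phole',209,334,.075)]: print(n,onz(c,u/1.25,v/1.25,z).round(3))
cv2.imwrite('pics/topc.png',cv2.resize(im[150:300,130:480],None,fx=2.28,fy=2.28,interpolation=cv2.INTER_CUBIC))
E
```

```text
fix [0.561 0.036] [0.177 0.175 0.173] -82.4 4064.0
readout [0.591 0.272] [0.127 0.18  0.126] -5.0 2914.0
stand [0.405 0.272] [0.202 0.079 0.2  ] -78.8 2333.0
d476 [ 0.5408 -0.2286] diam 0.05662330002701904
d540 [ 0.5444 -0.3682] diam 0.04428483229417068
d471 [ 0.4454 -0.2146] diam 0.04464129843132076
d547 [ 0.4397 -0.3775] diam 0.05803685096002395
plugtop [0.6   0.086]
green [ 0.363 -0.214]
gauge [ 0.364 -0.134]
driver [0.425 0.025]
styl [0.414 0.22 ]
mug [ 0.708 -0.246]
btn [0.554 0.238]
phole [0.397 0.322]
```

View pics/topc.png

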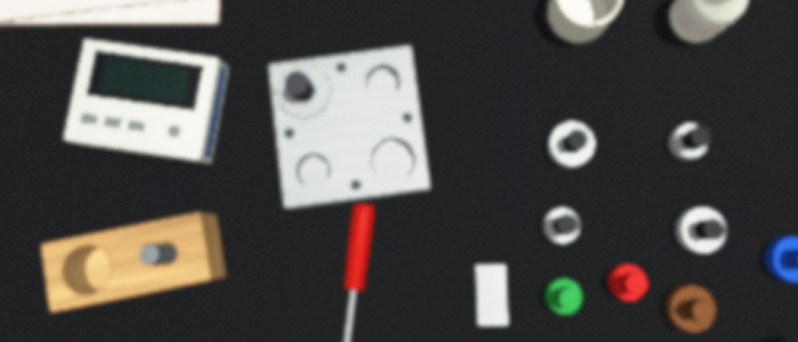

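```bash
python3 -m creep '[{"rz":0.149},{"rz":0.149},{"rz":0.149}]' 85 40; python3 -m creep '[{"dx":20,"dy":-50},{"dx":25,"dy":-50},{"dx":25,"dy":-50},{"dx":25,"dy":-50},{"dx":25,"dy":-50},{"dx":25,"dy":-50},{"dx":25,"dy":-50},{"dx":25,"dy":-50},{"dx":25,"dy":-50},{"dx":25,"dy":-50}]'; python3 -m creep '[{"dx":25,"dy":-50},{"dx":10,"dy":-50},{}]'
python3 - <<'E'
from h import *
im,c=snap('wrist','w1'); print(telemetry.observe()['joint_pos'].round(3), np.round(c['world_from_camera'],3).tolist())
cv2.imwrite('pics/w1b.png',cv2.resize(im,(800,500)))
E
```

```text
[-1.142  0.424  1.63   0.     1.089 -0.019] [[0.432, -0.862, -0.266, 0.338], [-0.902, -0.414, -0.126, -0.531], [-0.002, 0.294, -0.956, 0.373], [0.0, 0.0, 0.0, 1.0]]$[0]: bad value
$[0]: bad value
$[0]: bad value
```

View pics/w1b.png

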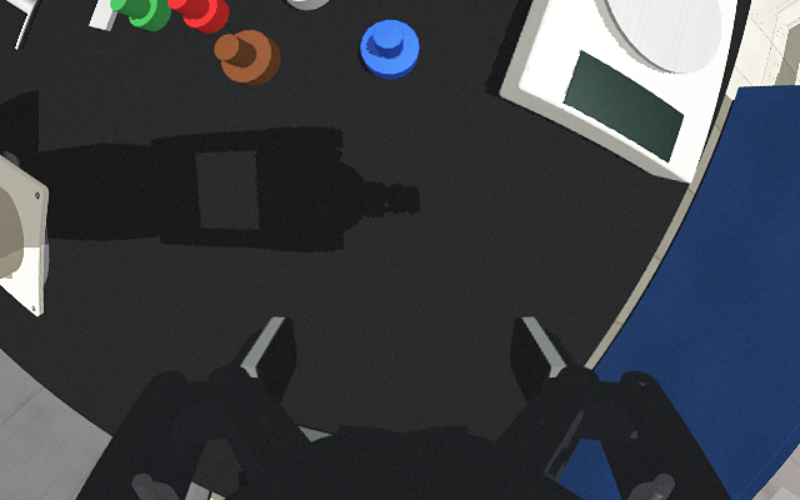

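```bash
python3 -m creep '[{"dx":0,"dy":0,"dz":0,"rx":0,"ry":0,"rz":0.149},{"dx":0,"dy":0,"dz":0,"rx":0,"ry":0,"rz":0.149}]' 85 40; python3 -m creep --help | head -20
```

```text
time_s: 0.45
position: [0.2706, -0.5632, 0.2391]
orientation: [-0.0, 0.997, 0.072, -0.0]
contact_force: [-0.9, 0.3, -0.6]
opening: 0.0846
finger_force: 0.0invalid input: not JSON, or not a number
```

```bash
python3 -m creep '[{"dx":0,"dy":0,"dz":0,"rx":0,"ry":0,"rz":0.145},{"dx":20,"dy":-50,"dz":0,"rx":0,"ry":0,"rz":0},{"dx":25,"dy":-50,"dz":0,"rx":0,"ry":0,"rz":0},{"dx":25,"dy":-50,"dz":0,"rx":0,"ry":0,"rz":0},{"dx":25,"dy":-50,"dz":0,"rx":0,"ry":0,"rz":0},{"dx":25,"dy":-50,"dz":0,"rx":0,"ry":0,"rz":0},{"dx":25,"dy":-50,"dz":0,"rx":0,"ry":0,"rz":0},{"dx":25,"dy":-50,"dz":0,"rx":0,"ry":0,"rz":0},{"dx":25,"dy":-50,"dz":0,"rx":0,"ry":0,"rz":0},{"dx":25,"dy":-50,"dz":0,"rx":0,"ry":0,"rz":0}]'; python3 -m creep '[{"dx":25,"dy":-50,"dz":0,"rx":0,"ry":0,"rz":0},{"dx":25,"dy":-50,"dz":0,"rx":0,"ry":0,"rz":0},{"dx":10,"dy":-50,"dz":0,"rx":0,"ry":0,"rz":0},{"dx":0,"dy":0,"dz":0,"rx":0,"ry":0,"rz":0},{"dx":0,"dy":0,"dz":0,"rx":0,"ry":0,"rz":0}]'
python3 - <<'E'
from h import *
im,c=snap('wrist','w2'); print(telemetry.observe()['joint_pos'].round(3), np.round(c['world_from_camera'],3).tolist())
cv2.imwrite('pics/w2b.png',cv2.resize(im,(800,500)))
E
```

```text
time_s: 1.7
position: [0.4891, -0.1106, 0.2395]
orientation: [0.0, 1.0, 0.002, 0.0]
contact_force: [0.2, -1.7, 0.1]
opening: 0.0849
finger_force: 0.0
time_s: 2.33
position: [0.5474, 0.0379, 0.2391]
orientation: [0.0, 1.0, 0.003, -0.0]
contact_force: [-0.1, -0.3, -0.3]
opening: 0.085
finger_force: 0.0
[ 0.046  0.312  1.8   -0.     1.03   1.613] [[0.005, -0.955, -0.295, 0.623], [-1.0, -0.005, -0.002, 0.038], [0.0, 0.295, -0.955, 0.374], [0.0, 0.0, 0.0, 1.0]]
```

View pics/w2b.png

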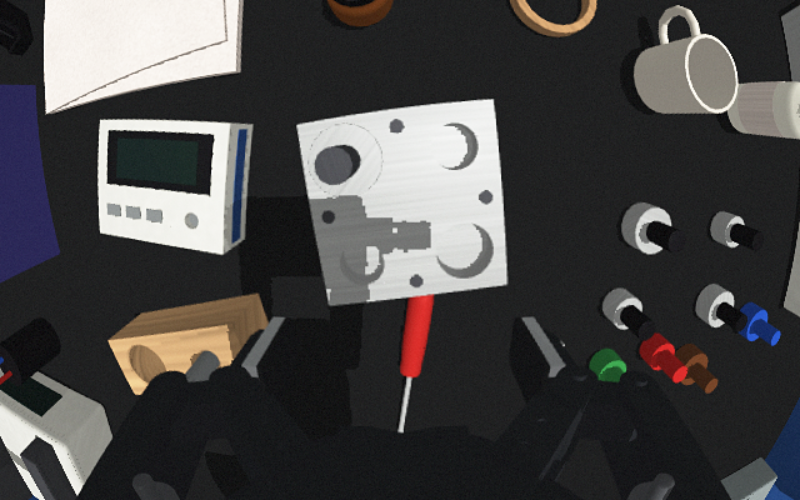

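```bash
cat >> h.py <<'E'
def rect(im,c,z,cx,cy,half,res=0.0005,fish=True):
    n=int(2*half/res)+1; xs=cx+half-np.arange(n)*res; ys=cy+half-np.arange(n)*res
    X,Y=np.meshgrid(xs,ys,indexing='ij'); T=np.array(c['world_from_camera'])
    q=(np.stack([X,Y,0*X+z],-1)-T[:3,3])@T[:3,:3]; r=np.hypot(q[...,0],q[...,1])+1e-12; s=np.arctan2(r,q[...,2])/r if fish else 1/q[...,2]
    return cv2.remap(im,(q[...,0]*s*c['fx']+c['cx']).astype(np.float32),(q[...,1]*s*c['fy']+c['cy']).astype(np.float32),cv2.INTER_LINEAR)
def edge(gray,cx,cy,half,p,n,L=.008,res=.0005,sgn=0):
    # along direction n through world xy p, position of the strongest gradient; returns world xy
    t=np.arange(-L,L,res/2); w=np.array(p)+t[:,None]*np.array(n)
    v=cv2.remap(gray.astype(np.float32),((cy+half-w[:,1])/res).astype(np.float32)[None],((cx+half-w[:,0])/res).astype(np.float32)[None],cv2.INTER_LINEAR)[0]
    d=np.gradient(cv2.GaussianBlur(v[None],(9,1),2)[0]); d=d*sgn if sgn else abs(d); i=d[4:-4].argmax()+4
    return w[i],d[i]
E
cat > fix.py <<'E'
from h import *
def fixture(im,c,cx=.561,cy=.036,th=np.radians(7.6)):
    g=cv2.cvtColor(rect(im,c,.042,cx,cy,.12),cv2.COLOR_BGR2GRAY); C=np.array([cx,cy])
    for it in range(3):
        L=[]
        for a in range(4):
            n=np.array([np.cos(th+a*np.pi/2),np.sin(th+a*np.pi/2)]); t=np.array([-n[1],n[0]])
            P=[edge(g,cx,cy,.12,C+.085*n+s*t,n,L=.012 if it==0 else .006) for s in np.linspace(-.07,.07,29)]
            P=np.array([p for p,d in P if d>4],np.float32); vx,vy,x0,y0=cv2.fitLine(P,cv2.DIST_HUBER,0,1e-6,1e-6).ravel()
            if vx*t[0]+vy*t[1]<0: vx,vy=-vx,-vy
            L.append((np.array([x0,y0]),np.arctan2(vy,vx)-np.pi/2-a*np.pi/2))
        angs=[(x[1]+np.pi)%(2*np.pi)-np.pi for x in L]; th=np.mean(angs)
        n=np.array([np.cos(th),np.sin(th)]);t=np.array([-n[1],n[0]])
        d=[((L[a][0]-C)@(n*[1,1,-1,-1][a] if a%2==0 else t*[1,1,-1,-1][a])) for a in range(4)]
        C=C+n*(d[0]-d[2])/2+t*(d[1]-d[3])/2
    print('fix',C.round(4),'yaw',th.round(4),'angs',np.round(angs,4),'size',round(d[0]+d[2],4),round(d[1]+d[3],4)); return C,th,g
if __name__=='__main__':
    im=cv2.imread('pics/w2.png'); c=viewer.calibration('wrist'); C,th,g=fixture(im,c)
    R=np.array([[np.cos(th),-np.sin(th)],[np.sin(th),np.cos(th)]])
    for nme,h in dict(wide1=(.047,.047),wide2=(-.047,-.047),slimA=(.047,-.047),slimB=(-.047,.047)).items():
        w=C+R@np.array(h); print(nme,w.round(4))
        if nme!='wide1':
            rr=.0265 if 'wide' in nme else .0205
            P=[edge(g,.561,.036,.12,w+rr*np.array([np.cos(a),np.sin(a)]),(np.cos(a),np.sin(a)),L=.005,sgn=1) for a in np.arange(0,6.28,.1)]
            P=np.array([p for p,d in P if d>3]); A=np.c_[2*P,np.ones(len(P))]; s=np.linalg.lstsq(A,(P**2).sum(1),rcond=None)[0]; print('  circle',s[:2].round(4),np.sqrt(s[2]+s[0]**2+s[1]**2).round(4),len(P))
    cv2.imwrite('pics/r.png',g)
    # dowels, plug, stand
    for n,u,v,z in[('plugtop',336,166,.103),('bt',191,221,.047),('phole',147,361,.075)]: print(n,onz(c,u/1.25,v/1.25,z,True).round(4))
E
python3 fix.py
```

```text
fix [0.5623 0.0343] yaw 0.1307 angs [0.1326 0.1308 0.1291 0.1301] size 0.1704 0.1705
wide1 [0.6028 0.087 ]
wide2 [ 0.5219 -0.0184]
  circle [ 0.5218 -0.0184] 0.0263 43
slimA [ 0.6151 -0.0062]
  circle [ 0.615  -0.0058] 0.0204 43
slimB [0.5096 0.0748]
  circle [0.5098 0.0753] 0.0207 18
plugtop [0.6023 0.0846]
bt [0.5523 0.2407]
phole [0.4042 0.318 ]
```

View pics/r.png

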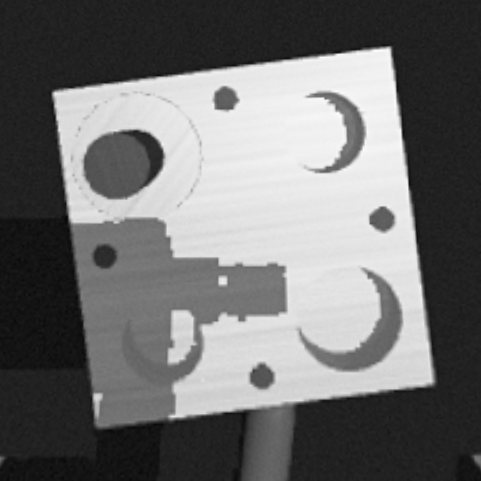

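```bash
python3 -m creep '[{"dx":0,"dy":0,"dz":0,"rx":0,"ry":0,"rz":0.185},{"dx":0,"dy":0,"dz":0,"rx":0,"ry":0,"rz":0.185},{"dx":0,"dy":0,"dz":0,"rx":0,"ry":0,"rz":0.185},{"dx":0,"dy":0,"dz":0,"rx":0,"ry":0,"rz":0.185},{"dx":0,"dy":0,"dz":0,"rx":0,"ry":0,"rz":0.185},{"dx":0,"dy":0,"dz":0,"rx":0,"ry":0,"rz":0.185},{"dx":0,"dy":0,"dz":0,"rx":0,"ry":0,"rz":0.185},{"dx":0,"dy":0,"dz":0,"rx":0,"ry":0,"rz":0.185},{"dx":0,"dy":0,"dz":0,"rx":0,"ry":0,"rz":0.185},{"dx":0,"dy":0,"dz":0,"rx":0,"ry":0,"rz":0.185}]' >/dev/null; python3 -m creep '[{"dx":0,"dy":0,"dz":0,"rx":0,"ry":0,"rz":0.185},{"dx":0,"dy":0,"dz":0,"rx":0,"ry":0,"rz":0.185},{"dx":0,"dy":0,"dz":0,"rx":0,"ry":0,"rz":0.185},{"dx":0,"dy":0,"dz":0,"rx":0,"ry":0,"rz":0.185},{"dx":0,"dy":0,"dz":0,"rx":0,"ry":0,"rz":0.185},{"dx":0,"dy":0,"dz":0,"rx":0,"ry":0,"rz":0.185},{"dx":0,"dy":0,"dz":0,"rx":0,"ry":0,"rz":0.187},{"dx":0,"dy":0,"dz":0,"rx":0,"ry":0,"rz":0},{"dx":0,"dy":0,"dz":0,"rx":0,"ry":0,"rz":0},{"dx":0,"dy":0,"dz":0,"rx":0,"ry":0,"rz":0}]'
python3 - <<'E'
from fix import *
im,c=snap('wrist','w3'); print(telemetry.observe()['joint_pos'].round(3), np.round(c['world_from_camera'],3).tolist())
fixture(im,c); cv2.imwrite('pics/w3b.png',cv2.resize(im,(800,500)))
E
```

```text
time_s: 4.88
position: [0.3966, -0.1415, 0.0496]
orientation: [0.224, -0.181, 0.945, 0.152]
contact_force: [0.5, 0.4, -0.2]
opening: 0.085
finger_force: 0.0
[-0.744  0.575  2.255  1.138  0.611  2.54 ] [[-0.41, 0.689, 0.598, 0.285], [0.889, 0.153, 0.432, -0.212], [0.206, 0.708, -0.675, 0.129], [0.0, 0.0, 0.0, 1.0]]Traceback (most recent call last):
  File "<stdin>", line 3, in <module>
  File "fix.py", line 9, in fixture
    P=np.array([p for p,d in P if d>4],np.float32); vx,vy,x0,y0=cv2.fitLine(P,cv2.DIST_HUBER,0,1e-6,1e-6).ravel()
                                                                ~~~~~~~~~~~^^^^^^^^^^^^^^^^^^^^^^^^^^^^^^
cv2.error: OpenCV(4.12.0) /io/opencv/modules/imgproc/src/linefit.cpp:618: error: (-215:Assertion failed) npoints2 >= 0 || npoints3 >= 0 in function 'fitLine'
```

```bash
cat >> h.py <<'E'
from scipy.spatial.transform import Rotation as Ro
def goto(p,phi=None):
    s=telemetry.observe(); q=s['orientation']; R=Ro.from_quat([q[1],q[2],q[3],q[0]])
    print('pos',s['position'].round(4),'tool shift mm',(1000*R.inv().apply(np.array(p)-s['position'])).round(1))
    if phi is not None:
        T=Ro.from_matrix(np.array([[np.cos(phi),np.sin(phi),0],[np.sin(phi),-np.cos(phi),0],[0,0,-1.]])); print('turn',(R.inv()*T).as_rotvec().round(4))
E
python3 - <<'E'
from h import *
p=telemetry.observe()['position']; goto(p+[0,0,.19],0.); goto(p+[0,0,.1],-1.1)
E
```

```text
pos [ 0.3966 -0.1413  0.0495] tool shift mm [ -91.    39.2 -162.1]
turn [-0.6329  0.4292 -2.6703]
pos [ 0.3966 -0.1413  0.0495] tool shift mm [-47.9  20.6 -85.3]
turn [-0.2537  0.5608 -1.6172]
```

```bash
python3 -m creep '[{"dx":-15,"dy":6.5,"dz":-27,"rx":0,"ry":0,"rz":0},{"dx":-15,"dy":6.5,"dz":-27,"rx":0,"ry":0,"rz":0},{"dx":-15,"dy":6.5,"dz":-27,"rx":0,"ry":0,"rz":0},{"dx":-15,"dy":6.5,"dz":-27,"rx":0,"ry":0,"rz":0},{"dx":-15,"dy":6.5,"dz":-27,"rx":0,"ry":0,"rz":0},{"dx":0,"dy":0,"dz":0,"rx":0,"ry":0,"rz":0}]'
python3 - <<'E'
from h import *
p=telemetry.observe(); print(p['joint_pos'].round(3)); goto(p['position'],-.8)
E
```

```text
time_s: 5.68
position: [0.3572, -0.1279, 0.1375]
orientation: [0.275, -0.19, 0.933, 0.135]
contact_force: [1.1, 0.2, -0.5]
opening: 0.0849
finger_force: 0.0
[-0.845  0.325  2.366  1.072  0.724  2.54 ]
pos [ 0.3572 -0.1279  0.1375] tool shift mm [0. 0. 0.]
turn [-0.4773  0.5505 -1.8686]
```

```bash
python3 -m creep '[{"dx":0,"dy":0,"dz":0,"rx":-0.04,"ry":0.046,"rz":-0.156},{"dx":0,"dy":0,"dz":0,"rx":-0.04,"ry":0.046,"rz":-0.156},{"dx":0,"dy":0,"dz":0,"rx":-0.04,"ry":0.046,"rz":-0.156},{"dx":0,"dy":0,"dz":0,"rx":-0.04,"ry":0.046,"rz":-0.156},{"dx":0,"dy":0,"dz":0,"rx":-0.04,"ry":0.046,"rz":-0.156},{"dx":0,"dy":0,"dz":0,"rx":-0.04,"ry":0.046,"rz":-0.156}]'
python3 - <<'E'
from h import *
p=telemetry.observe(); print(p['joint_pos'].round(3)); goto([.45,0,.24],-.8); goto([.45,0,.24],0)
E
```

```text
time_s: 6.42
position: [0.358, -0.1278, 0.1363]
orientation: [0.156, -0.636, 0.752, 0.078]
contact_force: [-0.2, 1.0, -1.3]
opening: 0.0851
finger_force: 0.0
[-0.635  0.3    2.217  0.498  0.773  2.286]
pos [ 0.358  -0.1278  0.1363] tool shift mm [-166.8  -75.8  -44.7]
turn [-0.2353  0.2761 -0.9269]
pos [ 0.358  -0.1278  0.1363] tool shift mm [-166.8  -75.8  -44.7]
turn [-0.3552  0.1783 -1.7171]
```

```bash
python3 -m creep '[{"dx":0,"dy":0,"dz":-8,"rx":-0.0355,"ry":0.018,"rz":-0.172},{"dx":0,"dy":0,"dz":-8,"rx":-0.0355,"ry":0.018,"rz":-0.172},{"dx":0,"dy":0,"dz":-8,"rx":-0.0355,"ry":0.018,"rz":-0.172},{"dx":0,"dy":0,"dz":-8,"rx":-0.0355,"ry":0.018,"rz":-0.172},{"dx":0,"dy":0,"dz":-8,"rx":-0.0355,"ry":0.018,"rz":-0.172},{"dx":0,"dy":0,"dz":-8,"rx":-0.0355,"ry":0.018,"rz":-0.172},{"dx":0,"dy":0,"dz":-8,"rx":-0.0355,"ry":0.018,"rz":-0.172},{"dx":0,"dy":0,"dz":-8,"rx":-0.0355,"ry":0.018,"rz":-0.172},{"dx":0,"dy":0,"dz":-8,"rx":-0.0355,"ry":0.018,"rz":-0.172},{"dx":0,"dy":0,"dz":-8,"rx":-0.0355,"ry":0.018,"rz":-0.172}]'
python3 - <<'E'
from h import *
p=telemetry.observe(); print(p['joint_pos'].round(3)); goto([.547,.038,.239],0)
E
```

```text
time_s: 7.68
position: [0.3558, -0.1431, 0.2146]
orientation: [-0.0, 1.0, 0.002, 0.001]
contact_force: [0.2, 1.4, -1.0]
opening: 0.0849
finger_force: 0.0
[-4.140e-01  9.700e-02  2.154e+00  1.000e-03  8.890e-01  1.152e+00]
pos [ 0.3558 -0.1431  0.2146] tool shift mm [ 191.9 -180.4  -24. ]
turn [-0.0002 -0.002   0.0036]
```

```bash
python3 -m creep '[{"dx":38,"dy":-36,"dz":-5,"rx":0,"ry":0,"rz":0},{"dx":38,"dy":-36,"dz":-5,"rx":0,"ry":0,"rz":0},{"dx":38,"dy":-36,"dz":-5,"rx":0,"ry":0,"rz":0},{"dx":38,"dy":-36,"dz":-5,"rx":0,"ry":0,"rz":0},{"dx":40,"dy":-36,"dz":-4,"rx":0,"ry":0,"rz":0},{"dx":0,"dy":0,"dz":0,"rx":0,"ry":0,"rz":-0.185},{"dx":0,"dy":0,"dz":0,"rx":0,"ry":0,"rz":-0.185},{"dx":0,"dy":0,"dz":0,"rx":0,"ry":0,"rz":-0.185},{"dx":0,"dy":0,"dz":0,"rx":0,"ry":0,"rz":-0.185},{"dx":0,"dy":0,"dz":0,"rx":0,"ry":0,"rz":-0.185}]'
python3 -m creep '[{"dx":0,"dy":0,"dz":0,"rx":0,"ry":0,"rz":-0.185},{"dx":0,"dy":0,"dz":0,"rx":0,"ry":0,"rz":-0.185},{"dx":0,"dy":0,"dz":0,"rx":0,"ry":0,"rz":-0.185},{"dx":0,"dy":0,"dz":0,"rx":0,"ry":0,"rz":-0.185},{"dx":0,"dy":0,"dz":0,"rx":0,"ry":0,"rz":-0.185},{"dx":0,"dy":0,"dz":0,"rx":0,"ry":0,"rz":-0.185},{"dx":0,"dy":0,"dz":0,"rx":0,"ry":0,"rz":-0.185},{"dx":0,"dy":0,"dz":0,"rx":0,"ry":0,"rz":-0.185},{"dx":0,"dy":0,"dz":0,"rx":0,"ry":0,"rz":-0.185},{"dx":0,"dy":0,"dz":0,"rx":0,"ry":0,"rz":-0.185}]' | head -3
python3 -m creep '[{"dx":0,"dy":0,"dz":0,"rx":0,"ry":0,"rz":-0.182},{"dx":0,"dy":0,"dz":0,"rx":0,"ry":0,"rz":-0.182},{"dx":0,"dy":0,"dz":0,"rx":0,"ry":0,"rz":0},{"dx":0,"dy":0,"dz":0,"rx":0,"ry":0,"rz":0},{"dx":0,"dy":0,"dz":0,"rx":0,"ry":0,"rz":0}]'
python3 - <<'E'
from fix import *
im,c=snap('wrist','w3'); print(telemetry.observe()['joint_pos'].round(3), np.round(c['world_from_camera'],3).tolist())
cv2.imwrite('pics/w3b.png',cv2.resize(im,(800,500)));fixture(im,c); 
E
```

```text
time_s: 8.93
position: [0.548, 0.0368, 0.2384]
orientation: [-0.0, 0.894, 0.448, 0.001]
contact_force: [0.0, 0.4, 0.5]
opening: 0.0846
finger_force: 0.0
time_s: 10.18
position: [0.548, 0.0368, 0.2385]
orientation: [0.0, 0.18, 0.984, 0.001]
time_s: 10.8
position: [0.5476, 0.0362, 0.2388]
orientation: [0.001, 0.004, 1.0, 0.001]
contact_force: [-0.4, 0.9, -0.6]
opening: 0.0847
finger_force: 0.0
[ 0.044  0.312  1.801  0.002  1.028 -1.521] [[0.008, 0.956, 0.295, 0.473], [1.0, -0.008, -0.001, 0.037], [0.002, 0.295, -0.956, 0.373], [0.0, 0.0, 0.0, 1.0]]
fix [0.5623 0.0347] yaw 0.1327 angs [0.133  0.133  0.1318 0.1331] size 0.1706 0.1705
```

View pics/w3b.png

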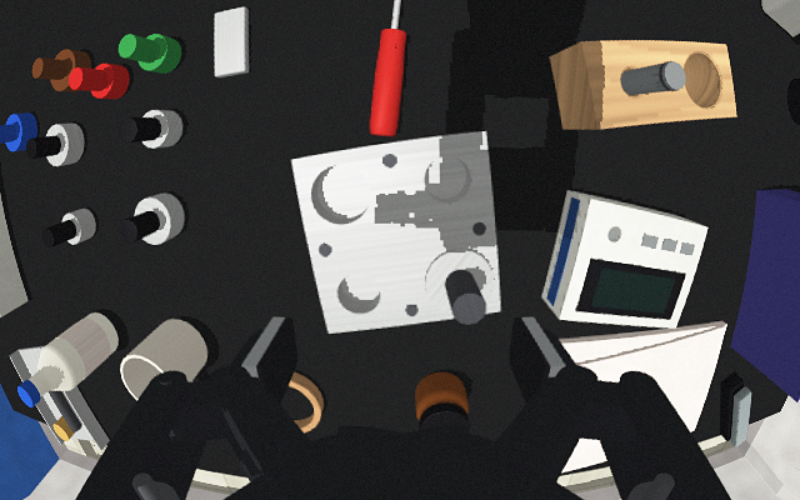

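```bash
python3 - <<'E'
from h import *
im=cv2.imread('pics/w3.png'); c=viewer.calibration('wrist')
a=rect(im,c,.075,.405,.272,.11,.0006); b=rect(im,c,.055,.585,.27,.11,.0006); cv2.imwrite('pics/sr.png',np.hstack([a,b])); print(a.shape)
# handle top of plug
for f,cc in(('w3',c),):
    print('plug top',onz(cc,467/1.25,309/1.25,.103,True).round(4))
E
```

```text
(367, 367, 3)
plug top [0.6029 0.0861]
```

View pics/sr.png

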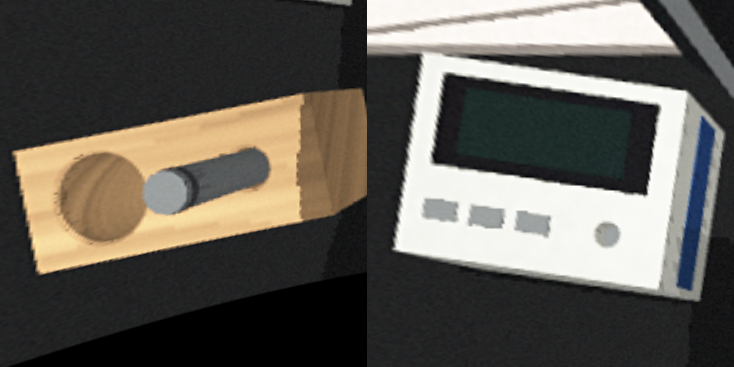

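```bash
python3 -m creep '[{"dx":-28,"dy":25.5,"dz":20,"rx":0,"ry":0,"rz":0},{"dx":-27.5,"dy":25.5,"dz":20,"rx":0,"ry":0,"rz":0},{"dx":0,"dy":0,"dz":40,"rx":0,"ry":0,"rz":0},{"dx":0,"dy":0,"dz":40,"rx":0,"ry":0,"rz":0},{"dx":0,"dy":0,"dz":30,"rx":0,"ry":0,"rz":0},{"dx":0,"dy":0,"dz":20,"rx":0,"ry":0,"rz":0},{"dx":0,"dy":0,"dz":0,"rx":0,"ry":0,"rz":0}]' 60 40
python3 -m creep '[{"dx":0,"dy":0,"dz":0,"rx":0,"ry":0,"rz":0},{"dx":0,"dy":0,"dz":0,"rx":0,"ry":0,"rz":0},{"dx":0,"dy":0,"dz":0,"rx":0,"ry":0,"rz":0},{"dx":0,"dy":0,"dz":0,"rx":0,"ry":0,"rz":0},{"dx":0,"dy":0,"dz":0,"rx":0,"ry":0,"rz":0},{"dx":0,"dy":0,"dz":0,"rx":0,"ry":0,"rz":0}]' 20 50
```

```text
time_s: 11.72
position: [0.6026, 0.0869, 0.0679]
orientation: [-0.001, 0.003, 1.0, 0.001]
contact_force: [-0.4, -0.0, 1.0]
opening: 0.0602
finger_force: 0.0
time_s: 12.48
position: [0.6045, 0.0873, 0.0707]
orientation: [0.002, 0.003, 1.0, 0.001]
contact_force: [-0.8, 1.6, 7.0]
opening: 0.0268
finger_force: 49.0
```

```bash
python3 -m creep '[{"dx":0,"dy":0,"dz":-20,"rx":0,"ry":0,"rz":0},{"dx":0,"dy":0,"dz":-40,"rx":0,"ry":0,"rz":0},{"dx":0,"dy":0,"dz":-40,"rx":0,"ry":0,"rz":0},{"dx":0,"dy":0,"dz":-40,"rx":0,"ry":0,"rz":0},{"dx":20,"dy":24,"dz":0,"rx":0,"ry":0,"rz":0},{"dx":36,"dy":40,"dz":0,"rx":0,"ry":0,"rz":0},{"dx":40,"dy":45,"dz":0,"rx":0,"ry":0,"rz":0},{"dx":40,"dy":45,"dz":0,"rx":0,"ry":0,"rz":0},{"dx":40,"dy":45,"dz":0,"rx":0,"ry":0,"rz":0},{"dx":20,"dy":30,"dz":0,"rx":0,"ry":0,"rz":0}]'
python3 -m creep '[{"dx":8,"dy":5,"dz":0,"rx":0,"ry":0,"rz":0},{"dx":0,"dy":0,"dz":0,"rx":0,"ry":0,"rz":0},{"dx":0,"dy":0,"dz":0,"rx":0,"ry":0,"rz":0}]'
python3 - <<'E'
from h import *
im,c=snap('wrist','w4'); print(telemetry.observe()['joint_pos'].round(3))
cv2.imwrite('pics/w4b.png',np.vstack([cv2.resize(im,(640,400))[:, :],rect(im,c,.075,.4,.27,.1,.001)[:, :].copy().repeat(1,0) if 0 else np.zeros((1,640,3),np.uint8)]))
E
```

```text
time_s: 13.72
position: [0.4058, 0.3177, 0.2097]
orientation: [-0.0, 0.002, 1.0, 0.0]
contact_force: [0.8, 0.2, -5.7]
opening: 0.027
finger_force: 51.2
time_s: 14.1
position: [0.4012, 0.3211, 0.2094]
orientation: [0.001, 0.003, 1.0, 0.001]
contact_force: [0.5, -0.4, -5.9]
opening: 0.0271
finger_force: 51.3
[ 0.652  0.301  1.899  0.     0.94  -0.912]
```

View pics/w4.png

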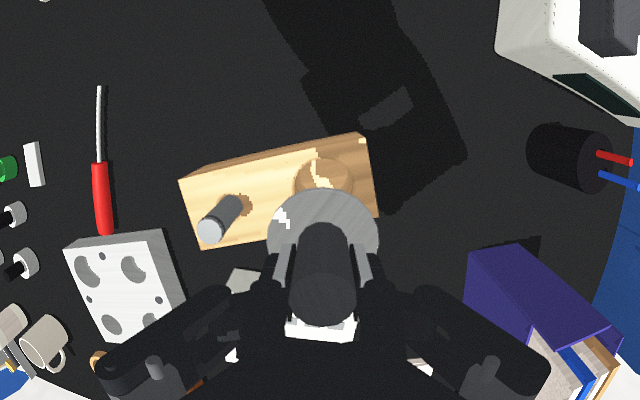

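```bash
python3 - <<'E'
from h import *
c=viewer.calibration('wrist')
for u,v in[(363,133),(179,179),(201,249),(378,215),(195,160)]: print((u,v),onz(c,u,v,.075,True).round(4))
im=cv2.imread('pics/w4.png'); cv2.imwrite('pics/r4.png',rect(im,c,.075,.4,.28,.11,.0004))
E
```

```text
(363, 133) [0.3472 0.3572]
(179, 179) [0.3855 0.1843]
(201, 249) [0.4587 0.1976]
(378, 215) [0.4228 0.3731]
(195, 160) [0.3679 0.2035]
```

View pics/r4.png

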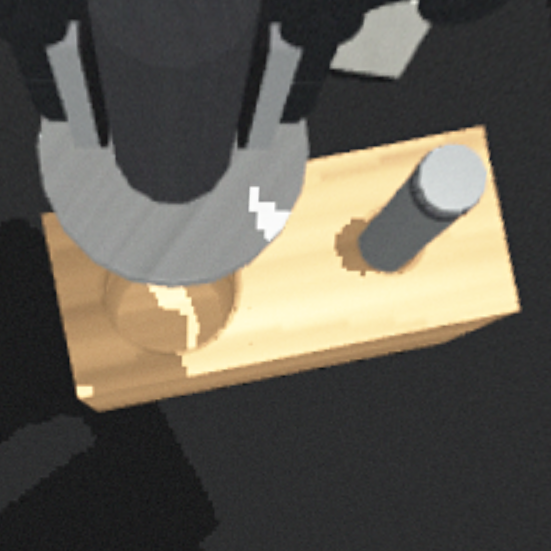

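```bash
python3 -m creep '[{"dx":4.7,"dy":0.3,"dz":20,"rx":0,"ry":0,"rz":0},{"dx":0,"dy":0,"dz":30,"rx":0,"ry":0,"rz":0},{"dx":0,"dy":0,"dz":15,"rx":0,"ry":0,"rz":0},{"dx":0,"dy":0,"dz":15,"rx":0,"ry":0,"rz":0},{"dx":0,"dy":0,"dz":5,"rx":0,"ry":0,"rz":0},{"dx":0,"dy":0,"dz":0,"rx":0,"ry":0,"rz":0}]'; python3 -m creep '[{"dx":0,"dy":0,"dz":10,"rx":0,"ry":0,"rz":0},{"dx":0,"dy":0,"dz":8,"rx":0,"ry":0,"rz":0},{"dx":0,"dy":0,"dz":0,"rx":0,"ry":0,"rz":0}]'
```

```text
time_s: 14.9
position: [0.3962, 0.3225, 0.1242]
orientation: [0.001, 0.003, 1.0, 0.001]
contact_force: [0.5, -0.2, -6.1]
opening: 0.0263
finger_force: 51.3
time_s: 15.28
position: [0.396, 0.3223, 0.1056]
orientation: [0.0, 0.003, 1.0, 0.0]
contact_force: [1.2, -1.0, -7.0]
opening: 0.0265
finger_force: 51.4
```

```bash
python3 -m creep '[{"dx":0,"dy":0,"dz":2,"rx":0,"ry":0,"rz":0},{"dx":0,"dy":0,"dz":2,"rx":0,"ry":0,"rz":0},{"dx":0,"dy":0,"dz":0,"rx":0,"ry":0,"rz":0}]';python3 -m creep '[{"dx":0,"dy":0,"dz":0,"rx":0,"ry":0,"rz":0},{"dx":0,"dy":0,"dz":0,"rx":0,"ry":0,"rz":0},{"dx":0,"dy":0,"dz":0,"rx":0,"ry":0,"rz":0},{"dx":0,"dy":0,"dz":-40,"rx":0,"ry":0,"rz":0},{"dx":0,"dy":0,"dz":-40,"rx":0,"ry":0,"rz":0},{"dx":0,"dy":0,"dz":-40,"rx":0,"ry":0,"rz":0},{"dx":0,"dy":0,"dz":0,"rx":0,"ry":0,"rz":0}]' 55
python3 - <<'E'
from h import *
im,c=snap('wrist','w5')
cv2.imwrite('pics/r5.png',np.hstack([cv2.resize(im,(480,300)),rect(im,c,.081,.4,.3,.075,.0005)[:300,:300]]))
E
```

```text
time_s: 15.65
position: [0.3962, 0.3226, 0.1036]
orientation: [0.001, 0.003, 1.0, 0.001]
contact_force: [-4.5, -2.1, 10.7]
opening: 0.027
finger_force: 53.2
time_s: 16.52
position: [0.3976, 0.3236, 0.2252]
orientation: [0.003, 0.003, 1.0, 0.003]
contact_force: [0.0, -0.7, 0.1]
opening: 0.0546
finger_force: 0.0
```

View pics/r5.png

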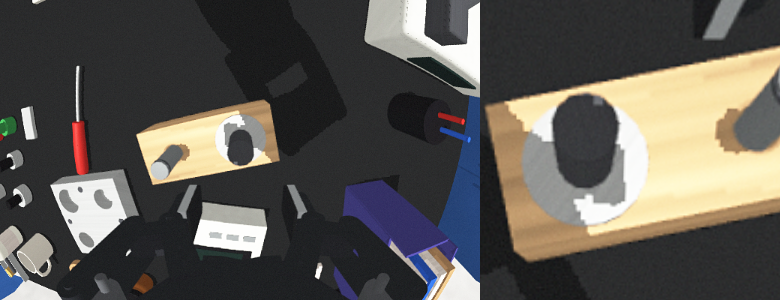

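```bash
python3 -m creep '[{"dx":-5,"dy":-30,"dz":-10,"rx":0,"ry":0,"rz":0},{"dx":-8,"dy":-56,"dz":0,"rx":0,"ry":0,"rz":0},{"dx":-8,"dy":-56,"dz":0,"rx":0,"ry":0,"rz":0},{"dx":-8,"dy":-56,"dz":0,"rx":0,"ry":0,"rz":0},{"dx":-8,"dy":-56,"dz":0,"rx":0,"ry":0,"rz":0},{"dx":-8,"dy":-56,"dz":0,"rx":0,"ry":0,"rz":0},{"dx":-8,"dy":-56,"dz":0,"rx":0,"ry":0,"rz":0},{"dx":-8,"dy":-56,"dz":0,"rx":0,"ry":0,"rz":0},{"dx":-8,"dy":-56,"dz":0,"rx":0,"ry":0,"rz":0},{"dx":-8,"dy":-56,"dz":0,"rx":0,"ry":0,"rz":0}]'; python3 -m creep '[{"dx":-8,"dy":-56,"dz":0,"rx":0,"ry":0,"rz":0},{"dx":-7,"dy":-24,"dz":0,"rx":0,"ry":0,"rz":0},{"dx":0,"dy":0,"dz":0,"rx":0,"ry":0,"rz":0},{"dx":0,"dy":0,"dz":0,"rx":0,"ry":0,"rz":0}]'
cat > dow.py <<'E'
from h import *
def circ(P):
    A=np.c_[2*P,np.ones(len(P))]; s=np.linalg.lstsq(A,(P**2).sum(1),rcond=None)[0]; return s[:2],np.sqrt(s[2]+s[0]**2+s[1]**2)
def dowels(im,c,guess):
    # guess name:(x,y,r). far-from-grip rim of the stub top (z=.03) circle
    for n,(x,y,r) in guess.items():
        p=np.array([x,y])
        for it in range(4):
            h=.06; cc=p.copy(); g=cv2.cvtColor(rect(im,c,.030,*cc,h),cv2.COLOR_BGR2GRAY)
            cam=np.array(c['world_from_camera'])[:2,3]; away=np.arctan2(*(p-cam)[::-1])
            P=[edge(g,*cc,h,p+r*np.array([np.cos(a),np.sin(a)]),(np.cos(a),np.sin(a)),L=.012 if it==0 else .005,sgn=-1) for a in away+np.arange(0.7,5.59,.08)]
            d=np.array([k[1] for k in P]); Q=np.array([k[0] for k in P])[d>3]
            q,rr=circ(Q); 
            for _ in range(3):
                e=abs(np.linalg.norm(Q-q,axis=1)-rr); k=e<max(.0006,np.median(e)*2); q,rr=circ(Q[k])
            p=q
        print(n,p.round(4),'r',rr.round(4),k.sum(),len(P)); guess[n]=(p[0],p[1],r)
    return guess
if __name__=='__main__':
    c=viewer.calibration('wrist'); im,_=snap('wrist','w6'); print([telemetry.observe()['position'].round(4).tolist() for i in range(3)])
    dowels(im,c,dict(Wa=(.541,-.229,.026),Sa=(.4454,-.2146,.02),Sb=(.544,-.368,.02),Wb=(.44,-.3775,.026)))
    cv2.imwrite('pics/r6.png',np.hstack([cv2.resize(im,(480,300)),rect(im,c,.03,.49,-.29,.15,.001)[:300,:300]]))
E
python3 dow.py
```

```text
time_s: 17.82
position: [0.469, -0.2138, 0.2299]
orientation: [-0.001, 0.003, 1.0, 0.001]
contact_force: [0.6, 0.3, 0.5]
opening: 0.0551
finger_force: 0.0
time_s: 18.32
position: [0.4834, -0.2911, 0.2301]
orientation: [-0.001, 0.003, 1.0, 0.002]
contact_force: [0.5, -0.3, 0.1]
opening: 0.0547
finger_force: 0.0
[[0.4837, -0.2909, 0.2305], [0.4837, -0.2909, 0.2305], [0.4837, -0.2909, 0.2305]]
Wa [ 0.542  -0.2296] r 0.0258 61 62
Sa [ 0.4445 -0.2184] r 0.0208 56 62
Sb [ 0.545  -0.3697] r 0.02 52 62
Wb [ 0.4741 -0.3893] r 0.0262 62 62
```

View pics/r6.png

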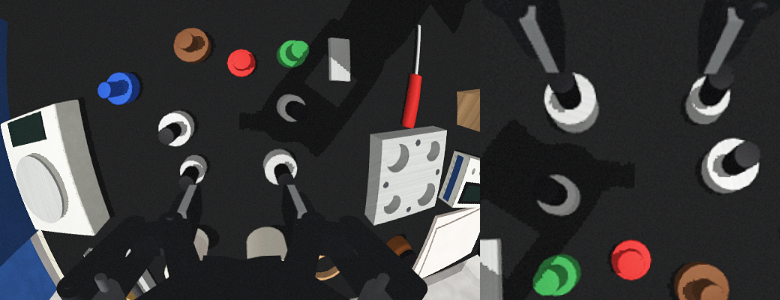

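```bash
python3 -m creep '[{"dx":-29,"dy":31,"dz":20,"rx":0,"ry":0,"rz":0},{"dx":-29,"dy":30,"dz":40,"rx":0,"ry":0,"rz":0},{"dx":0,"dy":0,"dz":40,"rx":0,"ry":0,"rz":0},{"dx":0,"dy":0,"dz":0,"rx":0,"ry":0,"rz":0},{"dx":0,"dy":0,"dz":0,"rx":0,"ry":0,"rz":0}]'
cat > avg.py <<'E'
import sys
from h import *
c=viewer.calibration('wrist'); im,_=snap('wrist',sys.argv[1]); s=telemetry.observe(); print(s['position'].round(4),s['orientation'].round(4),s['joint_pos'].round(3)[[0,5]])
if len(sys.argv)>2:
    from dow import dowels
    dowels(im,c,{'d':tuple(map(float,sys.argv[2:5]))})
E
python3 avg.py w7 .542 -.2296 .026; python3 avg.py w8
```

```text
time_s: 19.0
position: [0.5432, -0.2313, 0.1328]
orientation: [0.001, 0.003, 1.0, 0.001]
contact_force: [0.5, -0.4, -0.4]
opening: 0.0552
finger_force: 0.0
[ 0.5436 -0.2318  0.1334] [1.7e-03 2.9e-03 1.0e+00 2.0e-04] [-0.424 -1.991]
d [ 0.5419 -0.2295] r 0.0258 48 62
[ 0.5437 -0.232   0.1335] [1.9e-03 3.0e-03 1.0e+00 1.0e-04] [-0.424 -1.991]
```

View pics/w7.png

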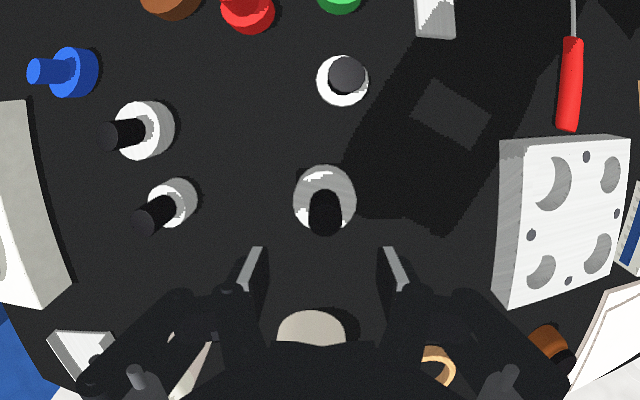

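```bash
python3 -m creep '[{"dx":1.7,"dy":2.4,"dz":30,"rx":0,"ry":0,"rz":-0.006},{"dx":0,"dy":0,"dz":30,"rx":0,"ry":0,"rz":0},{"dx":0,"dy":0,"dz":17,"rx":0,"ry":0,"rz":0},{"dx":0,"dy":0,"dz":10,"rx":0,"ry":0,"rz":0},{"dx":0,"dy":0,"dz":0,"rx":0,"ry":0,"rz":0},{"dx":0,"dy":0,"dz":0,"rx":0,"ry":0,"rz":0}]'
python3 -m creep '[{"dx":0,"dy":0,"dz":0,"rx":0,"ry":0,"rz":0},{"dx":0,"dy":0,"dz":0,"rx":0,"ry":0,"rz":0},{"dx":0,"dy":0,"dz":0,"rx":0,"ry":0,"rz":0},{"dx":0,"dy":0,"dz":0,"rx":0,"ry":0,"rz":0},{"dx":0,"dy":0,"dz":0,"rx":0,"ry":0,"rz":0}]' 15 60
```

```text
time_s: 19.85
position: [0.5418, -0.2292, 0.0454]
orientation: [0.001, -0.0, 1.0, 0.0]
contact_force: [-0.4, -0.0, 0.0]
opening: 0.0549
finger_force: 0.0
time_s: 20.48
position: [0.5416, -0.2293, 0.0452]
orientation: [0.001, -0.0, 1.0, 0.0]
contact_force: [-2.0, -1.0, 5.8]
opening: 0.0223
finger_force: 58.5
```

```bash
python3 -m creep '[{"dx":0,"dy":0,"dz":-30,"rx":0,"ry":0,"rz":0},{"dx":0,"dy":0,"dz":-50,"rx":0,"ry":0,"rz":0},{"dx":-6,"dy":30,"dz":-20,"rx":0,"ry":0,"rz":0},{"dx":-9,"dy":46,"dz":0,"rx":0,"ry":0,"rz":0},{"dx":-9,"dy":48,"dz":0,"rx":0,"ry":0,"rz":0},{"dx":-9,"dy":48,"dz":0,"rx":0,"ry":0,"rz":0},{"dx":-9,"dy":48,"dz":0,"rx":0,"ry":0,"rz":0},{"dx":-9,"dy":46,"dz":0,"rx":0,"ry":0,"rz":0},{"dx":-7,"dy":30,"dz":0,"rx":0,"ry":0,"rz":0},{"dx":-3,"dy":20,"dz":10,"rx":0,"ry":0,"rz":0}]'
python3 -m creep '[{"dx":0,"dy":0,"dz":25,"rx":0,"ry":0,"rz":0},{"dx":0,"dy":0,"dz":13,"rx":0,"ry":0,"rz":0},{"dx":0,"dy":0,"dz":0,"rx":0,"ry":0,"rz":0},{"dx":0,"dy":0,"dz":0,"rx":0,"ry":0,"rz":0}]'
python3 - <<'E'
from fix import *
c=viewer.calibration('wrist'); im,_=snap('wrist','w9'); s=telemetry.observe(); print(s['position'].round(4),s['orientation'].round(4))
cv2.imwrite('pics/r9.png',np.hstack([im[80:400],rect(im,c,.042,.5623,.0345,.12,.0005)[60:380,160:320]]))
try: fixture(im,c,.5623,.0345,.1317)
except Exception as e: print(e)
E
```

```text
time_s: 21.72
position: [0.6022, 0.0886, 0.1346]
orientation: [0.001, -0.001, 1.0, 0.001]
contact_force: [0.6, -0.5, -5.3]
opening: 0.0224
finger_force: 59.9
time_s: 22.22
position: [0.6025, 0.0866, 0.0974]
orientation: [0.001, 0.0, 1.0, 0.001]
contact_force: [0.0, 0.0, -4.3]
opening: 0.0229
finger_force: 59.7
[0.6027 0.0867 0.0978] [1.2e-03 3.0e-04 1.0e+00 8.0e-04]
fix [0.5623 0.0348] yaw 0.1339 angs [0.1421 0.1317 0.1312 0.1308] size 0.1701 0.1702
```

View pics/r9.png

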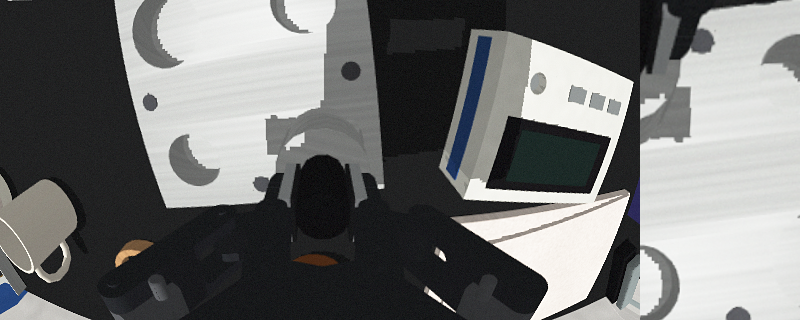

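```bash
python3 -m creep '[{"dx":0,"dy":0.6,"dz":5,"rx":0,"ry":0,"rz":0},{"dx":0,"dy":0,"dz":4,"rx":0,"ry":0,"rz":0},{"dx":0,"dy":0,"dz":2,"rx":0,"ry":0,"rz":0},{"dx":0,"dy":0,"dz":1.5,"rx":0,"ry":0,"rz":0},{"dx":0,"dy":0,"dz":1,"rx":0,"ry":0,"rz":0},{"dx":0,"dy":0,"dz":0,"rx":0,"ry":0,"rz":0}]'
```

```text
time_s: 23.02
position: [0.6021, 0.0877, 0.0836]
orientation: [0.001, -0.0, 1.0, 0.001]
contact_force: [0.3, 0.4, -4.9]
opening: 0.0227
finger_force: 59.8
```

```bash
python3 -m creep '[{"dx":0,"dy":0,"dz":5,"rx":0,"ry":0,"rz":0},{"dx":0,"dy":0,"dz":5,"rx":0,"ry":0,"rz":0},{"dx":0,"dy":0,"dz":5,"rx":0,"ry":0,"rz":0},{"dx":0,"dy":0,"dz":4,"rx":0,"ry":0,"rz":0},{"dx":0,"dy":0,"dz":2.5,"rx":0,"ry":0,"rz":0},{"dx":0,"dy":0,"dz":1.5,"rx":0,"ry":0,"rz":0},{"dx":0,"dy":0,"dz":0,"rx":0,"ry":0,"rz":0}]'
```

```text
time_s: 23.9
position: [0.6022, 0.0877, 0.0606]
orientation: [0.001, -0.0, 1.0, 0.001]
contact_force: [1.1, -1.4, -5.6]
opening: 0.0222
finger_force: 60.0
```

```bash
python3 -m creep '[{"dx":0,"dy":0,"dz":1.2,"rx":0,"ry":0,"rz":0},{"dx":0,"dy":0,"dz":0,"rx":0,"ry":0,"rz":0}]'; python3 -m creep '[{"dx":0,"dy":0,"dz":0,"rx":0,"ry":0,"rz":0},{"dx":0,"dy":0,"dz":0,"rx":0,"ry":0,"rz":0},{"dx":0,"dy":0,"dz":0,"rx":0,"ry":0,"rz":0},{"dx":0,"dy":0,"dz":-30,"rx":0,"ry":0,"rz":0},{"dx":0,"dy":0,"dz":-50,"rx":0,"ry":0,"rz":0},{"dx":10,"dy":-20,"dz":-40,"rx":0,"ry":0,"rz":0},{"dx":24,"dy":-46,"dz":0,"rx":0,"ry":0,"rz":0},{"dx":25,"dy":-48,"dz":0,"rx":0,"ry":0,"rz":0},{"dx":25,"dy":-48,"dz":0,"rx":0,"ry":0,"rz":0},{"dx":25,"dy":-48,"dz":0,"rx":0,"ry":0,"rz":0}]' 55;python3 -m creep '[{"dx":25,"dy":-48,"dz":10,"rx":0,"ry":0,"rz":0},{"dx":23,"dy":-48,"dz":30,"rx":0,"ry":0,"rz":0},{"dx":0,"dy":0,"dz":5,"rx":0,"ry":0,"rz":0},{"dx":0,"dy":0,"dz":0,"rx":0,"ry":0,"rz":0},{"dx":0,"dy":0,"dz":0,"rx":0,"ry":0,"rz":0}]'
python3 avg.py w10 .4445 -.2184 .020
```

```text
time_s: 24.15
position: [0.6024, 0.0877, 0.0603]
orientation: [0.001, -0.0, 1.0, 0.001]
contact_force: [-2.4, -0.7, 4.5]
opening: 0.0228
finger_force: 61.0
time_s: 25.4
position: [0.4923, -0.1238, 0.1792]
orientation: [0.001, -0.0, 1.0, 0.001]
contact_force: [0.6, -0.7, 0.1]
opening: 0.055
finger_force: 0.0
time_s: 26.02
position: [0.4461, -0.2177, 0.1343]
orientation: [0.001, -0.001, 1.0, 0.001]
contact_force: [0.6, 0.1, -0.3]
opening: 0.0552
finger_force: 0.0
[ 0.4462 -0.2177  0.1344] [ 1.2e-03 -1.0e-03  1.0e+00  5.0e-04] [-0.479 -2.054]
d [ 0.4423 -0.216 ] r 0.0209 56 62
```

```bash
python3 - <<'E'
from dow import *
c=viewer.calibration('wrist'); im=cv2.imread('pics/w10.png')
p=np.array([.4435,-.217]); g=cv2.cvtColor(rect(im,c,.03,*p,.06),cv2.COLOR_BGR2GRAY); cam=np.array(c['world_from_camera'])[:2,3]; print('cam',cam.round(3))
for a in np.arange(0,360,20):
    n=np.array([np.cos(np.radians(a)),np.sin(np.radians(a))]); t=np.arange(.008,.034,.002); w=p+t[:,None]*n
    print(a,[int(g[int((p[0]+.06-x)/.0005),int((p[1]+.06-y)/.0005)]) for x,y in w])
E
```

```text
cam [ 0.371 -0.218]
0 [26, 21, 24, 26, 23, 20, 22, 22, 25, 24, 20, 19, 31]
20 [24, 23, 27, 22, 27, 24, 24, 23, 26, 23, 24, 23, 44]
40 [23, 22, 24, 23, 24, 28, 24, 23, 27, 44, 44, 45, 47]
60 [21, 22, 20, 20, 17, 149, 154, 98, 44, 46, 46, 46, 46]
80 [19, 20, 21, 114, 154, 160, 159, 26, 29, 26, 28, 27, 24]
100 [21, 19, 96, 162, 159, 155, 123, 26, 25, 29, 28, 29, 29]
120 [20, 24, 148, 155, 151, 154, 138, 28, 27, 30, 30, 26, 29]
140 [17, 87, 158, 156, 156, 154, 141, 123, 32, 33, 28, 28, 26]
160 [15, 154, 158, 156, 157, 153, 142, 143, 45, 24, 29, 27, 47]
180 [18, 149, 157, 161, 152, 145, 143, 143, 53, 44, 46, 49, 46]
200 [33, 151, 159, 156, 155, 144, 142, 118, 27, 27, 47, 45, 46]
220 [41, 158, 156, 157, 158, 143, 140, 28, 30, 31, 26, 28, 23]
240 [22, 158, 156, 156, 159, 119, 23, 28, 26, 44, 47, 48, 45]
260 [23, 101, 159, 158, 155, 83, 29, 44, 46, 46, 47, 45, 44]
280 [20, 24, 155, 156, 156, 137, 40, 45, 43, 47, 41, 47, 45]
300 [20, 18, 39, 151, 224, 253, 106, 45, 44, 44, 45, 43, 45]
320 [25, 26, 26, 22, 19, 142, 188, 53, 46, 49, 48, 46, 47]
340 [24, 28, 25, 24, 25, 24, 22, 26, 24, 24, 34, 44, 46]
```

```bash
cat >> dow.py <<'E'
from scipy.optimize import least_squares
def base(im,c,x,y):
    # grip base circle (z=.03, r=.012), camera-side arc, and stub top rim beyond it if lit differently
    p=np.array([x,y]); cam=np.array(c['world_from_camera'])[:2,3]
    for it in range(4):
        g=cv2.cvtColor(rect(im,c,.03,*p,.06),cv2.COLOR_BGR2GRAY); to=np.arctan2(*(cam-p)[::-1])
        Q=[edge(g,*p,.06,p+.012*np.array([np.cos(a),np.sin(a)]),(np.cos(a),np.sin(a)),L=.005,sgn=1) for a in to+np.arange(-1.1,1.11,.06)]
        Q=np.array([q for q,d in Q if d>4]); f=least_squares(lambda v:np.linalg.norm(Q-v,axis=1)-.012,p,loss='soft_l1',f_scale=.0003); p=f.x
    print('base',p.round(4),'rms',np.sqrt((f.fun**2).mean()).round(5),len(Q)); return p
E
python3 - <<'E'
from dow import *
c=viewer.calibration('wrist'); base(cv2.imread('pics/w10.png'),c,.4435,-.217)
c7=dict(c); T=np.array(c['world_from_camera']); T=T.copy(); T[:3,3]+=np.array([.5436,-.2318,.1334])-[.4462,-.2177,.1344]; c7['world_from_camera']=T
base(cv2.imread('pics/w7.png'),c7,.5419,-.2295)
E
```

```text
base [ 0.4467 -0.2156] rms 0.00017 37
base [ 0.5433 -0.2299] rms 0.00016 37
```

```bash
python3 -m creep '[{"dx":0.5,"dy":2.0,"dz":30,"rx":0,"ry":0,"rz":0},{"dx":0,"dy":0,"dz":30,"rx":0,"ry":0,"rz":0},{"dx":0,"dy":0,"dz":18.5,"rx":0,"ry":0,"rz":0},{"dx":0,"dy":0,"dz":10,"rx":0,"ry":0,"rz":0},{"dx":0,"dy":0,"dz":0,"rx":0,"ry":0,"rz":0},{"dx":0,"dy":0,"dz":0,"rx":0,"ry":0,"rz":0}]'
python3 -m creep '[{"dx":0,"dy":0,"dz":0,"rx":0,"ry":0,"rz":0},{"dx":0,"dy":0,"dz":0,"rx":0,"ry":0,"rz":0},{"dx":0,"dy":0,"dz":0,"rx":0,"ry":0,"rz":0},{"dx":0,"dy":0,"dz":0,"rx":0,"ry":0,"rz":0},{"dx":0,"dy":0,"dz":0,"rx":0,"ry":0,"rz":0}]' 15 60
```

```text
time_s: 26.82
position: [0.4454, -0.2164, 0.046]
orientation: [0.001, -0.0, 1.0, 0.0]
contact_force: [-0.6, 0.6, -0.2]
opening: 0.0547
finger_force: 0.0
time_s: 27.45
position: [0.4451, -0.2164, 0.0459]
orientation: [0.001, -0.0, 1.0, 0.001]
contact_force: [0.1, 1.9, 6.0]
opening: 0.0225
finger_force: 58.4
```

```bash
python3 -m creep '[{"dx":0,"dy":0,"dz":-30,"rx":0,"ry":0,"rz":0},{"dx":0,"dy":0,"dz":-50,"rx":0,"ry":0,"rz":0},{"dx":-17,"dy":20,"dz":-20,"rx":0,"ry":0,"rz":0},{"dx":-35,"dy":43,"dz":0,"rx":0,"ry":0,"rz":0},{"dx":-37,"dy":46,"dz":0,"rx":0,"ry":0,"rz":0},{"dx":-37,"dy":46,"dz":0,"rx":0,"ry":0,"rz":0},{"dx":-25,"dy":32,"dz":0,"rx":0,"ry":0,"rz":0},{"dx":-15,"dy":18,"dz":10,"rx":0,"ry":0,"rz":0},{"dx":-3.7,"dy":5.5,"dz":20,"rx":0,"ry":0,"rz":0},{"dx":0,"dy":0,"dz":17,"rx":0,"ry":0,"rz":0}]'
python3 -m creep '[{"dx":0,"dy":0,"dz":0,"rx":0,"ry":0,"rz":0},{"dx":0,"dy":0,"dz":0,"rx":0,"ry":0,"rz":0},{"dx":0,"dy":0,"dz":0,"rx":0,"ry":0,"rz":0}]'
```

```text
time_s: 28.7
position: [0.6127, -0.0065, 0.0964]
orientation: [-0.001, 0.0, 1.0, 0.001]
contact_force: [-0.6, -0.3, -4.0]
opening: 0.0223
finger_force: 59.6
time_s: 29.08
position: [0.6147, -0.0065, 0.0995]
orientation: [0.001, 0.0, 1.0, 0.001]
contact_force: [1.0, -0.5, -3.6]
opening: 0.0227
finger_force: 59.6
```

Target y −0.0059: dy +0.5; descend 15 mm.

```bash
python3 -m creep '[{"dx":0,"dy":0.5,"dz":6,"rx":0,"ry":0,"rz":0},{"dx":0,"dy":0,"dz":4,"rx":0,"ry":0,"rz":0},{"dx":0,"dy":0,"dz":2,"rx":0,"ry":0,"rz":0},{"dx":0,"dy":0,"dz":1.5,"rx":0,"ry":0,"rz":0},{"dx":0,"dy":0,"dz":1.5,"rx":0,"ry":0,"rz":0},{"dx":0,"dy":0,"dz":0,"rx":0,"ry":0,"rz":0}]'
```

```text
time_s: 29.82
position: [0.6143, -0.0055, 0.0837]
orientation: [0.001, -0.0, 1.0, 0.001]
contact_force: [0.3, -2.4, -3.7]
opening: 0.0224
finger_force: 59.4
```

```bash
python3 -m creep '[{"dx":0,"dy":-0.3,"dz":5,"rx":0,"ry":0,"rz":0},{"dx":0,"dy":0,"dz":5,"rx":0,"ry":0,"rz":0},{"dx":0,"dy":0,"dz":5,"rx":0,"ry":0,"rz":0},{"dx":0,"dy":0,"dz":4,"rx":0,"ry":0,"rz":0},{"dx":0,"dy":0,"dz":2,"rx":0,"ry":0,"rz":0},{"dx":0,"dy":0,"dz":1.5,"rx":0,"ry":0,"rz":0},{"dx":0,"dy":0,"dz":1,"rx":0,"ry":0,"rz":0},{"dx":0,"dy":0,"dz":0,"rx":0,"ry":0,"rz":0}]'
```

```text
time_s: 30.82
position: [0.6145, -0.0055, 0.061]
orientation: [0.001, -0.0, 1.0, 0.001]
contact_force: [-2.0, 0.3, 4.3]
opening: 0.0227
finger_force: 60.6
```

```bash
python3 -m creep '[{"dx":0,"dy":0,"dz":0,"rx":0,"ry":0,"rz":0},{"dx":0,"dy":0,"dz":0,"rx":0,"ry":0,"rz":0},{"dx":0,"dy":0,"dz":0,"rx":0,"ry":0,"rz":0},{"dx":0,"dy":0,"dz":-30,"rx":0,"ry":0,"rz":0},{"dx":0,"dy":0,"dz":-50,"rx":0,"ry":0,"rz":0},{"dx":12,"dy":-24,"dz":-40,"rx":0,"ry":0,"rz":0},{"dx":10,"dy":-50,"dz":0,"rx":0,"ry":0,"rz":0},{"dx":10,"dy":-50,"dz":0,"rx":0,"ry":0,"rz":0},{"dx":10,"dy":-50,"dz":0,"rx":0,"ry":0,"rz":0},{"dx":10,"dy":-50,"dz":0,"rx":0,"ry":0,"rz":0}]' 55;python3 -m creep '[{"dx":10,"dy":-50,"dz":0,"rx":0,"ry":0,"rz":0},{"dx":7.5,"dy":-50,"dz":10,"rx":0,"ry":0,"rz":0},{"dx":0,"dy":-40,"dz":20,"rx":0,"ry":0,"rz":0},{"dx":0,"dy":0,"dz":15,"rx":0,"ry":0,"rz":0},{"dx":0,"dy":0,"dz":0,"rx":0,"ry":0,"rz":0},{"dx":0,"dy":0,"dz":0,"rx":0,"ry":0,"rz":0}]'
python3 avg.py w11 .545 -.3697 .020; python3 - <<'E'
from dow import *
c=viewer.calibration('wrist'); base(cv2.imread('pics/w11.png'),c,.545,-.3697)
E
```

```text
time_s: 32.08
position: [0.5619, -0.2313, 0.18]
orientation: [0.001, -0.0, 1.0, 0.001]
contact_force: [0.6, 0.1, 0.9]
opening: 0.0549
finger_force: 0.0
time_s: 32.83
position: [0.5452, -0.3687, 0.135]
orientation: [0.001, -0.001, 1.0, 0.001]
contact_force: [0.3, -0.2, 0.8]
opening: 0.055
finger_force: 0.0
[ 0.5455 -0.3688  0.1354] [ 9.e-04 -8.e-04  1.e+00  6.e-04] [-0.613 -2.187]
d [ 0.5415 -0.3697] r 0.0206 62 62
base [ 0.5464 -0.3699] rms 0.00016 37
```

```bash
python3 -m creep '[{"dx":0.2,"dy":-1.0,"dz":30,"rx":0,"ry":0,"rz":0},{"dx":0,"dy":0,"dz":30,"rx":0,"ry":0,"rz":0},{"dx":0,"dy":0,"dz":19,"rx":0,"ry":0,"rz":0},{"dx":0,"dy":0,"dz":10,"rx":0,"ry":0,"rz":0},{"dx":0,"dy":0,"dz":0,"rx":0,"ry":0,"rz":0},{"dx":0,"dy":0,"dz":0,"rx":0,"ry":0,"rz":0}]'
python3 -m creep '[{"dx":0,"dy":0,"dz":0,"rx":0,"ry":0,"rz":0},{"dx":0,"dy":0,"dz":0,"rx":0,"ry":0,"rz":0},{"dx":0,"dy":0,"dz":0,"rx":0,"ry":0,"rz":0},{"dx":0,"dy":0,"dz":0,"rx":0,"ry":0,"rz":0},{"dx":0,"dy":0,"dz":0,"rx":0,"ry":0,"rz":0}]' 15 60
```

```text
time_s: 33.62
position: [0.5454, -0.371, 0.0467]
orientation: [0.001, -0.0, 1.0, 0.0]
contact_force: [-0.5, -0.2, -0.1]
opening: 0.0551
finger_force: 0.0
time_s: 34.25
position: [0.5451, -0.3708, 0.0464]
orientation: [0.001, -0.0, 1.0, 0.0]
contact_force: [0.2, 1.9, 6.1]
opening: 0.0225
finger_force: 58.7
```

```bash
python3 -m creep '[{"dx":0,"dy":0,"dz":-30,"rx":0,"ry":0,"rz":0},{"dx":0,"dy":0,"dz":-50,"rx":0,"ry":0,"rz":0},{"dx":2,"dy":24,"dz":-33,"rx":0,"ry":0,"rz":0},{"dx":4,"dy":52,"dz":0,"rx":0,"ry":0,"rz":0},{"dx":4,"dy":54,"dz":0,"rx":0,"ry":0,"rz":0},{"dx":4,"dy":54,"dz":0,"rx":0,"ry":0,"rz":0},{"dx":5,"dy":54,"dz":0,"rx":0,"ry":0,"rz":0},{"dx":5,"dy":54,"dz":0,"rx":0,"ry":0,"rz":0},{"dx":5,"dy":54,"dz":0,"rx":0,"ry":0,"rz":0},{"dx":4,"dy":50,"dz":0,"rx":0,"ry":0,"rz":0}]'
python3 -m creep '[{"dx":2,"dy":35,"dz":10,"rx":0,"ry":0,"rz":0},{"dx":1,"dy":14.7,"dz":25,"rx":0,"ry":0,"rz":0},{"dx":0,"dy":0,"dz":20,"rx":0,"ry":0,"rz":0},{"dx":0,"dy":0,"dz":5,"rx":0,"ry":0,"rz":0},{"dx":0,"dy":0,"dz":0,"rx":0,"ry":0,"rz":0},{"dx":0,"dy":0,"dz":0,"rx":0,"ry":0,"rz":0},{"dx":0,"dy":0,"dz":0,"rx":0,"ry":0,"rz":0}]'
```

```text
time_s: 35.5
position: [0.5107, 0.0269, 0.1588]
orientation: [0.0, -0.0, 1.0, 0.001]
contact_force: [0.7, -0.0, -3.1]
opening: 0.0225
finger_force: 59.5
time_s: 36.38
position: [0.5091, 0.0749, 0.1]
orientation: [0.001, 0.0, 1.0, 0.001]
contact_force: [0.2, -0.0, -2.1]
opening: 0.0225
finger_force: 59.5
```

```bash
python3 -m creep '[{"dx":0,"dy":0,"dz":6,"rx":0,"ry":0,"rz":0},{"dx":0,"dy":0,"dz":4,"rx":0,"ry":0,"rz":0},{"dx":0,"dy":0,"dz":2,"rx":0,"ry":0,"rz":0},{"dx":0,"dy":0,"dz":1.5,"rx":0,"ry":0,"rz":0},{"dx":0,"dy":0,"dz":1.5,"rx":0,"ry":0,"rz":0},{"dx":0,"dy":0,"dz":0,"rx":0,"ry":0,"rz":0}]'
```

```text
time_s: 37.12
position: [0.5088, 0.075, 0.0842]
orientation: [0.001, -0.0, 1.0, 0.001]
contact_force: [1.0, -1.0, -4.3]
opening: 0.0225
finger_force: 59.4
```

Foot at 0.0378, in the hole; on down.

```bash
python3 -m creep '[{"dx":-0.1,"dy":0,"dz":5,"rx":0,"ry":0,"rz":0},{"dx":0,"dy":0,"dz":5,"rx":0,"ry":0,"rz":0},{"dx":0,"dy":0,"dz":5,"rx":0,"ry":0,"rz":0},{"dx":0,"dy":0,"dz":4,"rx":0,"ry":0,"rz":0},{"dx":0,"dy":0,"dz":2,"rx":0,"ry":0,"rz":0},{"dx":0,"dy":0,"dz":1.5,"rx":0,"ry":0,"rz":0},{"dx":0,"dy":0,"dz":1,"rx":0,"ry":0,"rz":0},{"dx":0,"dy":0,"dz":0,"rx":0,"ry":0,"rz":0}]'
```

```text
time_s: 38.12
position: [0.509, 0.0751, 0.0614]
orientation: [0.001, -0.0, 1.0, 0.001]
contact_force: [0.5, -1.8, 4.7]
opening: 0.0222
finger_force: 60.7
```

```bash
python3 -m creep '[{"dx":0,"dy":0,"dz":0,"rx":0,"ry":0,"rz":0},{"dx":0,"dy":0,"dz":0,"rx":0,"ry":0,"rz":0},{"dx":0,"dy":0,"dz":0,"rx":0,"ry":0,"rz":0},{"dx":0,"dy":0,"dz":-30,"rx":0,"ry":0,"rz":0},{"dx":0,"dy":0,"dz":-50,"rx":0,"ry":0,"rz":0},{"dx":0,"dy":-24,"dz":-40,"rx":0,"ry":0,"rz":0},{"dx":5,"dy":-55,"dz":0,"rx":0,"ry":0,"rz":0},{"dx":5,"dy":-55,"dz":0,"rx":0,"ry":0,"rz":0},{"dx":5,"dy":-55,"dz":0,"rx":0,"ry":0,"rz":0},{"dx":5,"dy":-55,"dz":0,"rx":0,"ry":0,"rz":0}]' 55;python3 -m creep '[{"dx":5,"dy":-55,"dz":0,"rx":0,"ry":0,"rz":0},{"dx":5,"dy":-55,"dz":0,"rx":0,"ry":0,"rz":0},{"dx":5,"dy":-55,"dz":10,"rx":0,"ry":0,"rz":0},{"dx":0,"dy":-40,"dz":20,"rx":0,"ry":0,"rz":0},{"dx":0,"dy":-15,"dz":15,"rx":0,"ry":0,"rz":0},{"dx":0,"dy":0,"dz":0,"rx":0,"ry":0,"rz":0},{"dx":0,"dy":0,"dz":0,"rx":0,"ry":0,"rz":0}]'
python3 avg.py w12 .4741 -.3893 .026; python3 - <<'E'
from dow import *
c=viewer.calibration('wrist'); base(cv2.imread('pics/w12.png'),c,.4741,-.3893)
E
```

```text
time_s: 39.38
position: [0.4882, -0.1707, 0.1805]
orientation: [0.001, -0.0, 1.0, 0.001]
contact_force: [0.4, 0.7, 0.5]
opening: 0.0549
finger_force: 0.0
time_s: 40.25
position: [0.4739, -0.3876, 0.1352]
orientation: [0.0, -0.001, 1.0, 0.001]
contact_force: [-0.2, 0.4, -0.3]
opening: 0.055
finger_force: 0.0
[ 0.4741 -0.3877  0.1356] [ 6.e-04 -7.e-04  1.e+00  8.e-04] [-0.706 -2.28 ]
d [ 0.4749 -0.3926] r 0.0262 46 62
base [ 0.4776 -0.393 ] rms 0.00013 37
```

```bash
python3 -m creep '[{"dx":-2.4,"dy":-5.1,"dz":30,"rx":0,"ry":0,"rz":0},{"dx":0,"dy":0,"dz":30,"rx":0,"ry":0,"rz":0},{"dx":0,"dy":0,"dz":19,"rx":0,"ry":0,"rz":0},{"dx":0,"dy":0,"dz":10,"rx":0,"ry":0,"rz":0},{"dx":0,"dy":0,"dz":0,"rx":0,"ry":0,"rz":0},{"dx":0,"dy":0,"dz":0,"rx":0,"ry":0,"rz":0}]'
python3 -m creep '[{"dx":0,"dy":0,"dz":0,"rx":0,"ry":0,"rz":0},{"dx":0,"dy":0,"dz":0,"rx":0,"ry":0,"rz":0},{"dx":0,"dy":0,"dz":0,"rx":0,"ry":0,"rz":0},{"dx":0,"dy":0,"dz":0,"rx":0,"ry":0,"rz":0},{"dx":0,"dy":0,"dz":0,"rx":0,"ry":0,"rz":0}]' 15 60
```

```text
time_s: 41.05
position: [0.4768, -0.3944, 0.047]
orientation: [0.001, -0.0, 1.0, 0.0]
contact_force: [-0.6, -0.0, 0.3]
opening: 0.0552
finger_force: 0.0
time_s: 41.68
position: [0.4765, -0.3941, 0.0467]
orientation: [0.001, -0.0, 1.0, 0.001]
contact_force: [-0.8, 2.3, 6.2]
opening: 0.0226
finger_force: 58.5
```

```bash
python3 -m creep '[{"dx":0,"dy":0,"dz":-30,"rx":0,"ry":0,"rz":0},{"dx":0,"dy":0,"dz":-50,"rx":0,"ry":0,"rz":0},{"dx":-3,"dy":24,"dz":-33,"rx":0,"ry":0,"rz":0},{"dx":-6,"dy":50,"dz":0,"rx":0,"ry":0,"rz":0},{"dx":-6,"dy":52,"dz":0,"rx":0,"ry":0,"rz":0},{"dx":-6,"dy":52,"dz":0,"rx":0,"ry":0,"rz":0},{"dx":-6,"dy":52,"dz":0,"rx":0,"ry":0,"rz":0},{"dx":-6,"dy":52,"dz":0,"rx":0,"ry":0,"rz":0},{"dx":-6,"dy":50,"dz":0,"rx":0,"ry":0,"rz":0},{"dx":-4,"dy":30,"dz":0,"rx":0,"ry":0,"rz":0}]'
python3 -m creep '[{"dx":-1.9,"dy":13.8,"dz":20,"rx":0,"ry":0,"rz":0},{"dx":0,"dy":0,"dz":20,"rx":0,"ry":0,"rz":0},{"dx":0,"dy":0,"dz":15,"rx":0,"ry":0,"rz":0},{"dx":0,"dy":0,"dz":5,"rx":0,"ry":0,"rz":0},{"dx":0,"dy":0,"dz":0,"rx":0,"ry":0,"rz":0},{"dx":0,"dy":0,"dz":0,"rx":0,"ry":0,"rz":0},{"dx":0,"dy":0,"dz":0,"rx":0,"ry":0,"rz":0}]'
```

```text
time_s: 42.92
position: [0.5183, -0.03, 0.159]
orientation: [-0.0, -0.001, 1.0, 0.001]
contact_force: [0.4, 0.2, -5.2]
opening: 0.0228
finger_force: 60.1
time_s: 43.8
position: [0.5214, -0.0184, 0.1002]
orientation: [0.001, 0.0, 1.0, 0.001]
contact_force: [-0.3, -0.6, -5.2]
opening: 0.0225
finger_force: 60.0
```

```bash
python3 -m creep '[{"dx":0,"dy":0,"dz":6,"rx":0,"ry":0,"rz":0},{"dx":0,"dy":0,"dz":4,"rx":0,"ry":0,"rz":0},{"dx":0,"dy":0,"dz":2,"rx":0,"ry":0,"rz":0},{"dx":0,"dy":0,"dz":1.5,"rx":0,"ry":0,"rz":0},{"dx":0,"dy":0,"dz":1.5,"rx":0,"ry":0,"rz":0},{"dx":0,"dy":0,"dz":0,"rx":0,"ry":0,"rz":0}]'
```

```text
time_s: 44.55
position: [0.5215, -0.0184, 0.0846]
orientation: [0.001, -0.0, 1.0, 0.001]
contact_force: [2.5, -0.6, -3.5]
opening: 0.0227
finger_force: 60.2
```

```bash
python3 -m creep '[{"dx":-0.3,"dy":0,"dz":5,"rx":0,"ry":0,"rz":0},{"dx":0,"dy":0,"dz":5,"rx":0,"ry":0,"rz":0},{"dx":0,"dy":0,"dz":5,"rx":0,"ry":0,"rz":0},{"dx":0,"dy":0,"dz":4,"rx":0,"ry":0,"rz":0},{"dx":0,"dy":0,"dz":2,"rx":0,"ry":0,"rz":0},{"dx":0,"dy":0,"dz":1.5,"rx":0,"ry":0,"rz":0},{"dx":0,"dy":0,"dz":1,"rx":0,"ry":0,"rz":0},{"dx":0,"dy":0,"dz":0,"rx":0,"ry":0,"rz":0}]'
```

```text
time_s: 45.55
position: [0.5217, -0.0182, 0.0617]
orientation: [0.001, -0.0, 1.0, 0.001]
contact_force: [0.2, -1.1, 3.3]
opening: 0.0225
finger_force: 61.0
```

```bash
python3 -m creep '[{"dx":0,"dy":0,"dz":0,"rx":0,"ry":0,"rz":0},{"dx":0,"dy":0,"dz":0,"rx":0,"ry":0,"rz":0},{"dx":0,"dy":0,"dz":0,"rx":0,"ry":0,"rz":0},{"dx":0,"dy":0,"dz":-30,"rx":0,"ry":0,"rz":0},{"dx":0,"dy":0,"dz":-50,"rx":0,"ry":0,"rz":0},{"dx":0,"dy":0,"dz":-60,"rx":0,"ry":0,"rz":0},{"dx":20,"dy":48,"dz":-37,"rx":0,"ry":0,"rz":0},{"dx":22,"dy":50,"dz":0,"rx":0,"ry":0,"rz":0},{"dx":22,"dy":50,"dz":0,"rx":0,"ry":0,"rz":0},{"dx":22,"dy":50,"dz":0,"rx":0,"ry":0,"rz":0}]' 45;python3 -m creep '[{"dx":12,"dy":35,"dz":0,"rx":0,"ry":0,"rz":0},{"dx":9.8,"dy":18.4,"dz":0,"rx":0,"ry":0,"rz":0},{"dx":0,"dy":0,"dz":0,"rx":0,"ry":0,"rz":0},{"dx":0,"dy":0,"dz":0,"rx":0,"ry":0,"rz":0},{"dx":0,"dy":0,"dz":0,"rx":0,"ry":0,"rz":0}]'
python3 - <<'E'
from h import *
c=viewer.calibration('wrist'); im,_=snap('wrist','w13'); print(telemetry.observe()['position'].round(4))
a=rect(im,c,.135,.414,.233,.05,.00025); print(a.shape)
t,_=snap('top','top2')
cv2.imwrite('pics/r13.png',np.vstack([np.hstack([a[:400,:400],rect(im,c,.055,.5546,.236,.05,.00025)[:400,:400]]), cv2.resize(t[150:270,130:370],(800,400))[:190] if 0 else cv2.resize(t[170:245,235:335],(800,600))[::3,::1][:190]]))
E
```

```text
time_s: 46.8
position: [0.4345, 0.1799, 0.2378]
orientation: [0.001, 0.0, 1.0, 0.001]
contact_force: [-0.1, 0.2, 0.2]
opening: 0.0452
finger_force: 0.0
time_s: 47.42
position: [0.4141, 0.2312, 0.2376]
orientation: [0.001, 0.0, 1.0, 0.001]
contact_force: [-0.7, -0.5, 0.1]
opening: 0.0449
finger_force: 0.0
[0.4141 0.2312 0.2376]
(401, 401, 3)
```

View pics/r13.png

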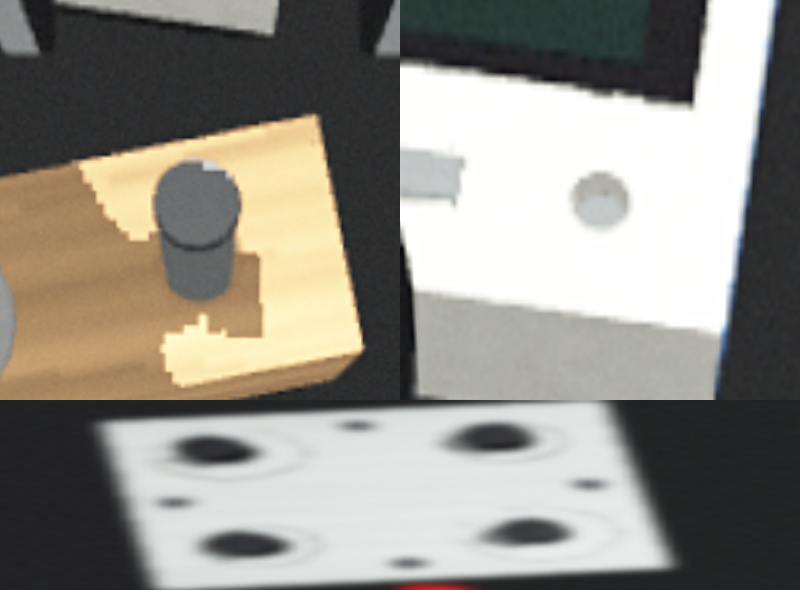

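```bash
python3 -m creep '[{"dx":0.8,"dy":2.6,"dz":20,"rx":0,"ry":0,"rz":0},{"dx":0,"dy":0,"dz":40,"rx":0,"ry":0,"rz":0},{"dx":0,"dy":0,"dz":40,"rx":0,"ry":0,"rz":0},{"dx":0,"dy":0,"dz":30,"rx":0,"ry":0,"rz":0},{"dx":0,"dy":0,"dz":13,"rx":0,"ry":0,"rz":0},{"dx":0,"dy":0,"dz":0,"rx":0,"ry":0,"rz":0},{"dx":0,"dy":0,"dz":0,"rx":0,"ry":0,"rz":0}]'
python3 -m creep '[{"dx":0,"dy":0,"dz":0,"rx":0,"ry":0,"rz":0},{"dx":0,"dy":0,"dz":0,"rx":0,"ry":0,"rz":0},{"dx":0,"dy":0,"dz":0,"rx":0,"ry":0,"rz":0},{"dx":0,"dy":0,"dz":0,"rx":0,"ry":0,"rz":0},{"dx":0,"dy":0,"dz":0,"rx":0,"ry":0,"rz":0}]' 10 40
```

```text
time_s: 48.4
position: [0.4139, 0.235, 0.0956]
orientation: [0.001, 0.0, 1.0, 0.001]
contact_force: [-0.6, 0.3, 0.4]
opening: 0.0454
finger_force: 0.0
time_s: 49.02
position: [0.4138, 0.2348, 0.0956]
orientation: [0.001, -0.0, 1.0, 0.001]
contact_force: [0.9, -3.0, 6.1]
opening: 0.0212
finger_force: 38.8
```

```bash
python3 -m creep '[{"dx":0,"dy":0,"dz":-20,"rx":0,"ry":0,"rz":0},{"dx":0,"dy":0,"dz":-45,"rx":0,"ry":0,"rz":0},{"dx":0,"dy":0,"dz":-45,"rx":0,"ry":0,"rz":0},{"dx":-30,"dy":0,"dz":0,"rx":0,"ry":0,"rz":0},{"dx":-45,"dy":0,"dz":0,"rx":0,"ry":0,"rz":0},{"dx":-45,"dy":0,"dz":0,"rx":0,"ry":0,"rz":0},{"dx":-21,"dy":1,"dz":0,"rx":0,"ry":0,"rz":0},{"dx":0,"dy":0,"dz":20,"rx":0,"ry":0,"rz":0},{"dx":0,"dy":0,"dz":20,"rx":0,"ry":0,"rz":0},{"dx":0,"dy":0,"dz":10,"rx":0,"ry":0,"rz":0}]'
python3 -m creep '[{"dx":0,"dy":0,"dz":0,"rx":0,"ry":0,"rz":0},{"dx":0,"dy":0,"dz":0,"rx":0,"ry":0,"rz":0},{"dx":0,"dy":0,"dz":0,"rx":0,"ry":0,"rz":0}]'
python3 - <<'E'
from h import *
c=viewer.calibration('wrist'); im,_=snap('wrist','w14'); p=telemetry.observe()['position']; print(p)
u,v=proj(c,[p[0],p[1],p[2]-.0906],True); print('expected tip px',u,v,'well px',proj(c,[.5546,.2358,.055],True))
g=im[int(v)-30:int(v)+30:3,int(u)-30:int(u)+30:3].max(2); print(g)
E
```

```text
time_s: 50.28
position: [0.5535, 0.2354, 0.154]
orientation: [-0.0, -0.0, 1.0, 0.001]
contact_force: [0.2, 1.0, -0.8]
opening: 0.0211
finger_force: 39.5
time_s: 50.65
position: [0.5545, 0.2359, 0.1557]
orientation: [0.001, -0.0, 1.0, 0.001]
contact_force: [-0.8, 0.3, -0.7]
opening: 0.0212
finger_force: 39.5
[0.55438885 0.23582674 0.15553805]
expected tip px 321.8398644094833 208.1119790445254 well px (np.float64(321.7942817488286), np.float64(204.42671793310546))
[[255 185 255 255 255 255 255 255 255 255 255 255 255 186 188 187 188 181
  184 185]
 [187 187 184 187 187 189 193 185 239 249 250 251 188 193 187 184 185 186
  190 186]
 [186 186 188 185 190 189 189 189 191 189 194 190 190 189 188 190 189 188
  187 188]
 [189 188 188 188 187 190 190 191 186 193 192 190 192 190 188 186 187 188
  189 191]
 [191 189 189 190 184 188 189 190 187 190 191 191 190 189 188 188 188 187
  189 189]
 [194 193 191 192 190 186 190 189 188 188 190 190 191 185 189 186 191 189
  185 193]
 [193 194 190 189 192 194 192 192 194 115 109 106 150 192 184 187 184 186
  191 189]
 [188 186 188 187 192 189 192 193 111
[... 368 characters left out ...]
 189 189
  190 184]
 [255 255 255 255 255 255 255 255 255 127 135 132 240 253 183 186 188 189
  184 184]
 [255 255 255 255 255 255 255 255 255  91  98  94  80 255 255 255 255 185
  189 191]
 [255 255 255 255 255 255 255  83  94  94  99  96  97  87 242 255 255 242
  187 187]
 [255 255 255 255 255 255 116  96  93  93  91  96  98  97  97 217 255 255
  182 188]
 [255 255 255 255 255 171  98  97  98  99  93  96  98  98  98  89 255 254
  255 185]
 [255 255 255 255 255  82  93  98  97  97  95  96  98 100  93  99 228 254
  255 180]
 [255  73 222 255 255  87  93  94  96  95  99 102  97  98  97  99 189 254
  254 255]
 [255  46  61  58  59  94  95  96  97  97  91  96  99  95  96  95 134 255
  255 255]]
```

```bash
python3 -m creep '[{"dx":0,"dy":0,"dz":7,"rx":0,"ry":0,"rz":0},{"dx":0,"dy":0,"dz":6,"rx":0,"ry":0,"rz":0},{"dx":0,"dy":0,"dz":3,"rx":0,"ry":0,"rz":0},{"dx":0,"dy":0,"dz":0,"rx":0,"ry":0,"rz":0}]';  python3 -m creep '[{"dx":0,"dy":0,"dz":2,"rx":0,"ry":0,"rz":0},{"dx":0,"dy":0,"dz":2,"rx":0,"ry":0,"rz":0},{"dx":0,"dy":0,"dz":1.5,"rx":0,"ry":0,"rz":0},{"dx":0,"dy":0,"dz":0,"rx":0,"ry":0,"rz":0},{"dx":0,"dy":0,"dz":0,"rx":0,"ry":0,"rz":0},{"dx":0,"dy":0,"dz":0,"rx":0,"ry":0,"rz":0}]'
```

```text
time_s: 51.2
position: [0.5539, 0.2356, 0.1383]
orientation: [0.0, -0.0, 1.0, 0.001]
contact_force: [0.7, 0.3, -0.0]
opening: 0.0209
finger_force: 39.6
time_s: 51.95
position: [0.5542, 0.2357, 0.1335]
orientation: [0.001, -0.0, 1.0, 0.001]
contact_force: [-0.3, -0.2, 2.8]
opening: 0.021
finger_force: 39.7
```

```bash
python3 -m creep '[{"dx":0,"dy":0,"dz":1,"rx":0,"ry":0,"rz":0},{"dx":0,"dy":0,"dz":0.7,"rx":0,"ry":0,"rz":0},{"dx":0,"dy":0,"dz":0,"rx":0,"ry":0,"rz":0},{"dx":0,"dy":0,"dz":0,"rx":0,"ry":0,"rz":0},{"dx":0,"dy":0,"dz":0,"rx":0,"ry":0,"rz":0}]'
```

```text
time_s: 52.58
position: [0.5546, 0.2358, 0.1325]
orientation: [0.001, -0.0, 1.0, 0.001]
contact_force: [-2.1, -1.2, 10.0]
opening: 0.0208
finger_force: 40.8
```

```bash
python3 -m creep '[{"dx":0,"dy":0,"dz":-15,"rx":0,"ry":0,"rz":0},{"dx":0,"dy":0,"dz":-29,"rx":0,"ry":0,"rz":0},{"dx":0,"dy":0,"dz":-29,"rx":0,"ry":0,"rz":0},{"dx":30,"dy":0,"dz":0,"rx":0,"ry":0,"rz":0},{"dx":45,"dy":0,"dz":0,"rx":0,"ry":0,"rz":0},{"dx":45,"dy":0,"dz":0,"rx":0,"ry":0,"rz":0},{"dx":21,"dy":-1.5,"dz":0,"rx":0,"ry":0,"rz":0},{"dx":0,"dy":0,"dz":15,"rx":0,"ry":0,"rz":0},{"dx":0,"dy":0,"dz":0,"rx":0,"ry":0,"rz":0},{"dx":0,"dy":0,"dz":0,"rx":0,"ry":0,"rz":0}]'
```

```text
time_s: 53.82
position: [0.4138, 0.2341, 0.1892]
orientation: [0.001, 0.0, 1.0, 0.001]
contact_force: [-0.0, 0.3, -0.1]
opening: 0.0212
finger_force: 39.5
```

```bash
python3 -m creep '[{"dx":0,"dy":0,"dz":30,"rx":0,"ry":0,"rz":0},{"dx":0,"dy":0,"dz":25,"rx":0,"ry":0,"rz":0},{"dx":0,"dy":0,"dz":10,"rx":0,"ry":0,"rz":0},{"dx":0,"dy":0,"dz":5,"rx":0,"ry":0,"rz":0},{"dx":0,"dy":0,"dz":5,"rx":0,"ry":0,"rz":0},{"dx":0,"dy":0,"dz":0,"rx":0,"ry":0,"rz":0}]'; python3 -m creep '[{"dx":0,"dy":0,"dz":5,"rx":0,"ry":0,"rz":0},{"dx":0,"dy":0,"dz":5,"rx":0,"ry":0,"rz":0},{"dx":0,"dy":0,"dz":5,"rx":0,"ry":0,"rz":0},{"dx":0,"dy":0,"dz":2.5,"rx":0,"ry":0,"rz":0},{"dx":0,"dy":0,"dz":0.8,"rx":0,"ry":0,"rz":0},{"dx":0,"dy":0,"dz":0,"rx":0,"ry":0,"rz":0}]'
```

```text
time_s: 54.58
position: [0.4133, 0.2343, 0.1147]
orientation: [0.001, -0.0, 1.0, 0.001]
contact_force: [-0.2, 0.3, -0.7]
opening: 0.0211
finger_force: 39.6
time_s: 55.32
position: [0.4131, 0.2342, 0.0961]
orientation: [0.001, -0.0, 1.0, 0.001]
contact_force: [-1.1, -0.8, 0.4]
opening: 0.0214
finger_force: 39.6
```

Nearly on the floor; release, rise, and check.

```bash
python3 -m creep '[{"dx":0,"dy":0,"dz":0.5,"rx":0,"ry":0,"rz":0},{"dx":0,"dy":0,"dz":0,"rx":0,"ry":0,"rz":0}]' 10 25; python3 -m creep '[{"dx":0,"dy":0,"dz":0,"rx":0,"ry":0,"rz":0},{"dx":0,"dy":0,"dz":0,"rx":0,"ry":0,"rz":0},{"dx":0,"dy":0,"dz":0,"rx":0,"ry":0,"rz":0},{"dx":0,"dy":0,"dz":-30,"rx":0,"ry":0,"rz":0},{"dx":0,"dy":0,"dz":-50,"rx":0,"ry":0,"rz":0},{"dx":0,"dy":0,"dz":-60,"rx":0,"ry":0,"rz":0},{"dx":0,"dy":0,"dz":0,"rx":0,"ry":0,"rz":0},{"dx":0,"dy":0,"dz":0,"rx":0,"ry":0,"rz":0},{"dx":0,"dy":0,"dz":0,"rx":0,"ry":0,"rz":0}]' 45
python3 - <<'E'
from dow import *
c=viewer.calibration('wrist'); im,_=snap('wrist','w15'); print(telemetry.observe()['position'])
def grip(im,c,n,p,r,z,dark):
    # centre of a handle's top disc: near (camera-side... ) all-round gradient fit at height z
    p=np.array(p); 
    for it in range(4):
        g=cv2.cvtColor(rect(im,c,z,*p,.05),cv2.COLOR_BGR2GRAY)
        Q=[edge(g,*p,.05,p+r*np.array([np.cos(a),np.sin(a)]),(np.cos(a),np.sin(a)),L=.004) for a in np.arange(0,6.28,.08)]
        Q=np.array([q for q,d in Q if d>3]); f=least_squares(lambda v:np.linalg.norm(Q-v,axis=1)-r,p,loss='soft_l1',f_scale=.0004); p=f.x
    print(n,p.round(4),'rms',np.sqrt((f.fun**2).mean()).round(5),len(Q))
grip(im,c,'stylus top',(.4133,.2338),.011,.135,1); grip(im,c,'plug top',(.3965,.322),.014,.136,1)
for n,p in dict(wide1=(.6027,.0873),wide2=(.5219,-.0183),slimA=(.6151,-.0059),slimB=(.5095,.0749)).items(): grip(im,c,n,p,.012,.087,1)
a=cv2.imread('pics/w13.png'); d=cv2.absdiff(im,a).max(2); print('diff vs w13',(d>40).mean())
E
```

```text
time_s: 55.58
position: [0.4132, 0.2343, 0.0958]
orientation: [0.001, -0.0, 1.0, 0.001]
contact_force: [-0.4, -0.1, 0.2]
opening: 0.021
finger_force: 39.7
time_s: 56.7
position: [0.412, 0.2335, 0.2342]
orientation: [-0.001, -0.0, 1.0, 0.0]
contact_force: [-0.3, 0.1, -1.4]
opening: 0.0446
finger_force: 0.0
[0.41208831 0.23352893 0.23416307]
stylus top [0.4116 0.2344] rms 0.00114 79
plug top [0.3942 0.322 ] rms 0.0011 61
wide1 [0.6028 0.0851] rms 0.0 1
wide2 [ 0.516 -0.01 ] rms 0.00106 30Traceback (most recent call last):
  File "<stdin>", line 12, in <module>
  File "<stdin>", line 9, in grip
    return func(*args, **kwargs)
    vector_fun = VectorFunction(
        fun_wrapped,
    ...<6 lines>...
        workers=workers
    )
    self._update_fun()
    ~~~~~~~~~~~~~~~~^^
    self.f = self.fun_wrapped(xp_copy(self.x))
             ~~~~~~~~~~~~~~~~^^^^^^^^^^^^^^^^^
    return np.atleast_1d(self.fun(x))
                         ~~~~~~~~^^^
    return self.f(x, *self.args, **self.kwargs)
           ~~~~~~^^^^^^^^^^^^^^^^^^^^^^^^^^^^^^
  File "<stdin>", line 9, in <lambda>
ValueError: operands could not be broadcast together with shapes (0,) (2,)
```

```bash
python3 -c "
from cell import order; print(order.hand_in())"
```

```text
the job is handed in; nothing more can be done
None
```

I handed the job in after about 57 s on the robot clock; no verdict came back. The plug is in the stand, all four dowels are home, the button was pressed to its stop at about 10 N, and the stylus is back in its hole. Early on I turned the wrist the wrong way, which swung the arm low over the bench near the gauge block; the force readings showed no contact.

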